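Load the finishing machine from the batch tray

TASK

Take the plywood tray of six beech bricks off its angled stand, keeping the bricks aboard, and rest its open lip lightly, by feel, over the near rim of the finishing machine's tub, without bearing down on the sprung tub. With the lip kept at the rim, tip the tray until all six bricks have slid down into the tub, then put the empty tray back in the stand, flat on the deck and down against the stop, and let go. Leave the wax tin, the glue bottle and the mallet where they are.

Things in the scene. Friction and masses are not known exactly. Their poses are not given: they have to be found in the camera images.
- tray: Plywood scoop tray, 180 long (x) x 152 wide (y), about 190 g empty. Origin: middle of its underside; z up, x towards the open lip. Floor 6 thick, side walls to z = 51, from x = 45 on only to z = 18; no wall at the lip. Back wall 12 thick, 140 wide to z = 55. It leans in the stand at 24 degrees, lip high. Bricks begin to slide on it at 25 to 36 degrees of slope (friction is hidden).
- tray_grip (a point): Good place to grip: the grip board at the tray's back, 12 thick (tray x -90 to -78), 90 wide, up to z = 112; this point is at (-84, 0, 85) in the tray's frame. Axes as the tray's: fingers close along x and come down along -z, so they lean with the tray.
- tray_lip (a point): Middle of the lip's lower edge, at (90, 0, 0) in the tray's frame, axes as the tray's.
- machine: Bench finishing machine: fixed grey base, 200 (x) x 400 (y), with a control box 110 high at its +y end, and above it a grey trough tub that rides up and down on coil springs. Origin on the bench under the tub's centre, z up; x: level, the way the tray pours. Tub inside 170 (x) x 250 (y) x 97 deep; its rim is a round rubber bead 12 thick.
- under_rim (a point): Point on the bench straight below the middle of the near rim, at (-89, 0, 0) in the machine's frame; the rim runs 266 along y. The rim's top is 153 to 177 above it: the springs have settled, how far is unknown and must be felt with the tray. The springs give 1 mm per 2.5 N; the tray must not press on the tub with over 12 N.
- stand: Fixed angled stand of dark sheet steel. Origin on the bench under its middle, z up, x towards the high end. The deck, 200 long x 176 wide inside, rises to +x at 24 degrees (0.42 rad). At the low end a stop stands square to the deck, 24 high; along both sides flanges 16 high leave the tray 12 each side.
- stand_seat (a point): Point on the deck's face, 72 mm over the stand's origin, where the origin of the seated tray lies: the stop then is 2 mm from the tray's back, and the tray may slide those 2 mm down.
- brick0: Sawn beech bar, 28 (x) x 64 (y) x 24 (z), about 28 g; origin: centre of its underside. Starts in the tray.
- brick1: Sawn beech bar, 28 (x) x 64 (y) x 24 (z), about 28 g; origin: centre of its underside. Starts in the tray.
- brick2: Sawn beech bridge brick (bar with a 24 x 12 notch below), 28 (x) x 64 (y) x 24 (z), about 28 g; origin: centre of its underside. Starts in the tray.
- brick3: Sawn beech bar, 28 (x) x 64 (y) x 24 (z), about 28 g; origin: centre of its underside. Starts in the tray.
- brick4: Sawn beech bar, 28 (x) x 64 (y) x 24 (z), about 28 g; origin: centre of its underside. Starts in the tray.
- brick5: Sawn beech bridge brick (bar with a 24 x 12 notch below), 28 (x) x 64 (y) x 24 (z), about 28 g; origin: centre of its underside. Starts in the tray.
- wax_tin: Bystander: upright round tin, 74 diameter x 76 high. Origin: centre of its underside.
- glue: Bystander: upright white glue bottle, 62 diameter x 160 high. Origin: centre of its underside.
- mallet: Bystander: beech joiner's mallet lying flat, 285 long over all, head 115 x 75 x 60 high. Origin on the bench under the handle near the head (head centre at x = 60), x along the handle to the head.
Not all that is in view belongs to the job. What is shaped like the brick2 but green or red is not meant.

How it is judged:
By the outcome, as a careful person would: the job done as asked, in the order asked, and still so for the second after the job is handed in, with the robot touching nothing.
It also fails if it takes over 54 s, if anything falls off the work surface, if the arm or the gripper's body presses on something with over 40 N, if the wrist force passes 120 N, or if a joint passes its speed limit or range.

ROBOT

A 6-joint arm with a two-finger parallel gripper is mounted at the origin on the work surface. World frame = base frame: x ahead of the robot, y to its left, z up, the work surface at z = 0. Lengths are in m, angles in rad, forces in N, time in s.
With the tool pointing down it reaches from about 0.35 to 0.775 m from the base axis. Payload 5.5 kg.
Tool frame: the origin (TCP) lies midway between the tips of the shut fingers; the grasp point (between the pads) lies 19 mm behind it; z points along the fingers, y is the line along which they close (so a half turn about z gives the same grasp; the last joint's range is limited). The gripper opens to 85 mm and grips with 20 to 120 N. Pads are 22 mm wide; open, the fingers measure 114 mm over their backs; the gripper's body (76 mm by 85 mm) begins 54 mm behind the grasp point. The pads swing forward as they close: fully open they stand 13 mm farther back than shut.
Start: joints at [1.096, 0.313, 0.046, 1.304, 0, 1.431], TCP at [0.189, 0.543, 0.195] pointing down, gripper open.
Joint ranges: [-2.76, 2.76], [-0.86, 1.69], [-1.03, 1.26], [-2.2, 2.34], [-1.47, 1.5], [-3.14, 3.14]. Speed limits (rad/s): [2.57, 2.57, 3.14, 3.14, 3.14, 3.14].

INTERFACE

Orientations are given as a unit quaternion [w, x, y, z].
In Python, from workcell import get_state, read_camera, camera_info, hand_in, recognise gives the robot as it stands.
- The arm moves only by the tool arm_command, never from a script. Its argument "moves" is one flat list of numbers, 7 for each row, row after row: the opening, from -1 (shut) to 1 (fully open), then the shift along the tool's x, y, z in mm, then the turn, a rotation vector about the tool's x, y, z in rad. A call has 1 to 8 rows; each row shifts and turns the commanded pose from where the row before left it, along the tool's axes as they then stand; what a row does not reach is not made up. A row lasts 1/8 s, in which the tool goes at most 62.5 mm and 10.7 degrees, less where a joint would pass 70% of its speed; a pose out of reach is approached as far as the arm can. A call with a gripper value outside its range is refused whole. The fingers move at their own pace and stop on an object; "newtons" is the grip in N (left out, the last holds). Time passes only in rows, so rows that do not move let the fingers close. It gives the time, the measured TCP pose, the force, the opening and the grip force at its end, in the units of the state.
- get_state(): the state, without advancing time (a new reading comes with each control period).
- read_camera(name): name is "scene" or "side" or "wrist"; returns (picture, depth): 420x560x3 uint8, blue, green, red; 420x560 float32, m along the optical axis (not along the pixel's ray), 0 where there is no reading.
- camera_info(name): a dict with "fovy" (degrees; the focal length in pixels is half the picture's height over the tangent of half this angle, whatever the lens; pixels are square), "cx", "cy" (the principal point, pixels), "eye" and "orientation" of the camera in the world; the wrist camera has in their place "tool_from_camera" (4x4, takes a point from camera to tool coordinates, whose origin is the TCP and whose axes are the flange's). Camera axes: x right, y down, z forward; pixel columns grow to the right and rows downward; lengths in m; the calibration is good to about 2 mm. The wrist camera is an equidistant fisheye: a pixel r from the principal point sees the ray r / f radians off the axis. A picture is of the moment at which its call begins: read the wrist's pose just before it. camera_info takes no time and is no camera call.
- hand_in(): hands the job in; it is judged then, once.
Trained networks look in the newest picture that a camera, given by its name, has taken for a name from the list of things; names that differ only in an ending like _2 or _b are one class to them, and where a whole thing is asked for, a point or a joint stands for the part that bears it (a point fixed in the world has none). Each returns a list of dicts, best first, with "confidence" (0 to 1); they miss things now and then, are a little off and sometimes report something else, mostly with a low value. They report only what shows in the picture. A call takes as long as a camera call. They do not tell look-alikes from the thing itself.
- recognise(camera, label): "point" ([column, row] in pixels, amid what is visible of it).
The state is a dict: "clock": time; "joint_pos": joint angles; "qvel": joint speeds; "tau": joint torques, N m; "tcp_pos": TCP position; "orientation": TCP orientation; "wrist_force": force on the tool from outside, world axes, zero at the start; "ft_torque": the same for the moment, N m; "finger_gap": finger opening in m; "grip_force": force on a finger pad.
Only numpy, scipy, OpenCV 4.12 (cv2) and the standard library are available. Lean on these libraries where they do the work, as an engineer would, in place of code of your own. Each camera call takes 0.05 s, during which the arm holds its last target. There are 200 camera calls.

## Working session

There is one attempt and no reset: what is moved stays moved. The work goes in short steps, Python scripts to look and compute and a tool call to move; the robot and the scene stay as the last step left them, time stands still between calls to the robot, and variables do not carry over. Pictures are saved under pics/ and viewed, at most 10 in all, crops included, and the job is handed in when it is done.

Besides the shell and the picture viewer there is one more tool, called after ">>>" in YAML: its name, and indented under it one key for each argument. arm_command: Moves the arm, as the interface text tells. Its arguments: {"type":"object","properties":{"moves":{"type":"array"},"newtons":{"type":"number"}},"required":["moves"]}

```bash
mkdir -p pics; ls; cat > h.py <<'E'
import numpy as np, cv2
from scipy.spatial.transform import Rotation as R
from workcell import *
def rot(q): return R.from_quat([q[1],q[2],q[3],q[0]]).as_matrix()
def cloud(name):
    im,d=read_camera(name); c=camera_info(name)
    f=210/np.tan(np.radians(c['fovy'])/2)
    v,u=np.mgrid[0:420,0:560]
    P=np.dstack([(u-c['cx'])/f*d,(v-c['cy'])/f*d,d])
    return im,d,P@rot(c['orientation']).T+np.array(c['eye'])
E
python3 - <<'E'
from h import *
for n in ['scene','side']:
    im,d,P=cloud(n); cv2.imwrite(f'pics/{n}.png',im); np.savez(f'{n}.npz',im=im,d=d,P=P)
    print(n,camera_info(n))
    for l in ['tray','machine','stand','brick2','wax_tin','glue','mallet']:
        for r in recognise(n,l)[:3]:
            p=np.round(r['point']).astype(int); print(l,p,round(r['confidence'],2),P[p[1],p[0]].round(3))
print(get_state())
E
```

```text
pics
scene {'fovy': 42.36774346738643, 'cx': 270.6153017250651, 'cy': 214.37482623275878, 'eye': array([0.9739085 , 0.54125525, 1.01814971]), 'orientation': array([-0.11271999,  0.37540855,  0.88443451, -0.25325527])}
tray [325 227] 0.83 [0.489 0.239 0.082]
machine [148 139] 0.59 [ 0.589 -0.197  0.078]
stand [154 263] 0.75 [0.784 0.067 0.105]
stand [304 260] 0.6 [0.573 0.258 0.081]
brick2 [368 230] 0.94 [0.428 0.303 0.073]
brick2 [433 268] 0.9 [0.369 0.441 0.009]
brick2 [332 235] 0.88 [0.502 0.266 0.1  ]
wax_tin [187 248] 0.98 [0.712 0.073 0.076]
glue [152 264] 0.57 [0.787 0.063 0.101]
mallet [270 323] 0.64 [0.707 0.295 0.064]
side {'fovy': 53.56691569076313, 'cx': 279.5320372873725, 'cy': 208.06505140443582, 'eye': array([ 0.20673226, -0.53453726,  0.86922427]), 'orientation': array([-0.36063457,  0.91022781, -0.18580425,  0.08309524])}
tray [241 172] 0.77 [0.477 0.334 0.064]
tray [248 172] 0.5 [0.493 0.317 0.073]
machine [359 311] 0.6 [ 0.553 -0.195  0.079]
machine [238 172] 0.24 [0.467 0.329 0.072]
stand [253 209] 0.71 [0.443 0.144 0.108]
brick2 [246 189] 0.69 [0.457 0.235 0.091]

[... 242 characters left out ...]
.038]
{'clock': 0.8, 'joint_pos': array([ 1.09640510e+00,  3.13158132e-01,  4.61230902e-02,  1.30363052e+00,
       -1.23512986e-05,  1.43121388e+00]), 'qvel': array([-0.00052422,  0.00143963, -0.00024273,  0.00040162, -0.00074389,
        0.00041687]), 'tau': array([ 6.38932397e-04, -4.80386961e+01,  2.98796707e+01, -3.33007802e-04,
       -2.05164133e-04, -7.55506164e-06]), 'tcp_pos': array([0.18896173, 0.54310937, 0.19545648]), 'orientation': array([2.56445654e-05, 1.66623588e-01, 9.86020576e-01, 6.04590842e-05]), 'wrist_force': array([-0.22411688,  0.35875196,  0.8801721 ]), 'ft_torque': array([-0.00525071, -0.05049433,  0.01184198]), 'grip_force': 0.0, 'finger_gap': 0.08553534437336954}
```

View pics/scene.png

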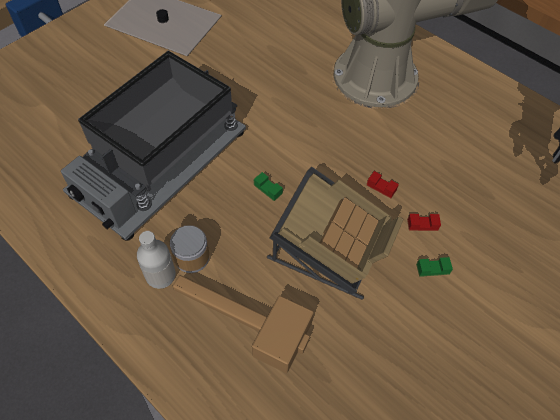

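View pics/side.png

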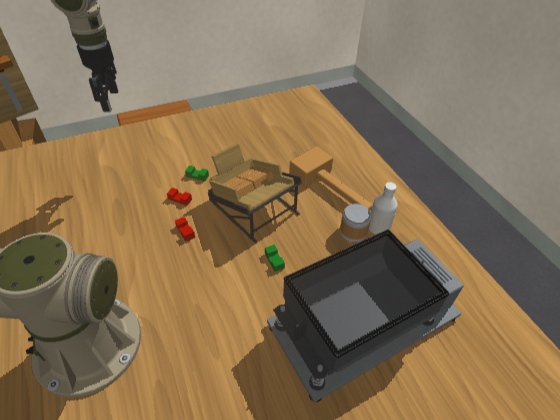

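```bash
cat > fit.py <<'E'
from h import *
from scipy.optimize import least_squares
C=np.vstack([np.load(n+'.npz')['P'][np.load(n+'.npz')['d']>0] for n in ['scene','side']])
def sdf(p,boxes):
    out=[]
    for lo,hi in boxes:
        lo,hi=np.array(lo)/1e3,np.array(hi)/1e3
        q=abs(p-(lo+hi)/2)-(hi-lo)/2
        out.append(np.linalg.norm(np.maximum(q,0),axis=1)+np.minimum(q.max(1),0))
    return np.min(out,0)
def fit(pts,boxes,x0,mk,n=1500):
    g=np.random.default_rng(0); pts=pts[g.choice(len(pts),min(n,len(pts)),False)]
    f=lambda v: sdf(mk(v,pts),boxes)
    r=least_squares(f,x0,loss='soft_l1',f_scale=.003,x_scale=[.01,.01,.1,.01])
    return r.x,np.median(abs(f(r.x)))*1e3,np.mean(abs(f(r.x))<.004)
tray=[([-90,-76,0],[90,76,6]),([-90,-76,0],[45,-70,51]),([-90,70,0],[45,76,51]),([45,-76,0],[90,-70,18]),([45,70,0],[90,76,18]),([-90,-70,0],[-78,70,55]),([-90,-45,0],[-78,45,112]),
 ]
tub=[([-97,-137,-97],[97,-125,0]),([-97,125,-97],[97,137,0]),([-95,-133,-97],[-83,133,0]),([83,-133,-97],[95,133,0]),([-90,-130,-105],[90,130,-97])]
def mkt(v,p):
    Rm=R.from_euler('zy',[v[2],-.4189]).as_matrix(); return (p-np.array([v[0],v[1],v[3]]))@Rm
def mkm(v,p): return (p-np.array([v[0],v[1],v[3]]))@R.from_euler('z',v[2]).as_matrix()
if __name__=='__main__':
    tp=C[(np.linalg.norm(C[:,:2]-[.46,.28],axis=1)<.16)&(C[:,2]>.05)&(C[:,2]<.2)]
    hi=C[(C[:,2]>.145)&(C[:,2]<.185)&(np.linalg.norm(C[:,:2]-[.58,-.2],axis=1)<.25)]
    rc=cv2.minAreaRect(hi[:,:2].astype(np.float32)); print('rimrect',rc,np.percentile(hi[:,2],[50,95]))
    box=C[(C[:,2]>.095)&(C[:,2]<.12)&(np.linalg.norm(C[:,:2]-[.58,-.2],axis=1)<.35)]
    best=[]
    for y in np.arange(-3.1,3.1,.5):
        best.append(fit(tp,tray,[.47,.27,y,.075],mkt))
    best.sort(key=lambda b:-b[2]); [print('tray',b[0].round(4),b[1],b[2]) for b in best[:3]]
    mp=C[(np.linalg.norm(C[:,:2]-[.58,-.2],axis=1)<.16)&(C[:,2]>.08)&(C[:,2]<.19)]
    for a in [0,np.pi/2]:
        x0=[*rc[0],np.radians(rc[2])+a,.165]; print('tub',fit(mp,tub,x0,mkm))
    print(len(tp),len(mp),'box pts med',np.median(box,0))
E
python3 fit.py
```

```text
rimrect ((0.5540674328804016, -0.18820521235466003), (0.3195214569568634, 0.19446256756782532), 5.555206775665283) [0.16966716 0.17574496]
tray [0.5019 0.2661 0.4053 0.0845] 8.340525048583032 0.322
tray [ 0.4934  0.2536 -1.0666  0.0831] 8.165960111167335 0.31933333333333336
tray [ 0.4934  0.2536 -1.0657  0.0831] 8.176808570937911 0.31933333333333336
tub (array([ 0.58003722, -0.14548049,  0.041818  ,  0.19313639]), np.float64(7.326269801340532), np.float64(0.3453333333333333))
tub (array([ 0.56134482, -0.18853233,  1.66542544,  0.18747777]), np.float64(1.8728453896779753), np.float64(0.7633333333333333))
12891 18173 box pts med [ 0.67985311 -0.16619671  0.10749416]
```

```bash
python3 - <<'E'
from fit import *
for n in ['scene','side']:
    P=np.load(n+'.npz')['P']
    pts={'scene':dict(bl=(388,258),br=(399,222),lip1=(312,176),lip2=(275,238),brickfar=(343,203),brick=(350,240),floor=(305,210)),'side':dict(bt1=(215,158),bt2=(240,150),lip=(265,197),brick=(240,185))}[n]
    for k,(u,v) in pts.items(): print(n,k,P[v,u].round(3))
bx=tray+[([-78,-66,6],[45,66,30])]
tp0=C[(np.linalg.norm(C[:,:2]-[.47,.27],axis=1)<.17)&(C[:,2]>.05)&(C[:,2]<.2)]
v=np.array([.47,.27,-1.07,.08])
# iterate, gating
for g in [.02,.01,.006,.006]:
    bx=tray
    q=mkt(v,tp0); m=(abs(sdf(q,bx))<g)&(q[:,2]>.003)
    m&=~((abs(q[:,1])<.069)&(q[:,0]>-.077)&(q[:,0]<.02)&(q[:,2]>.012)&(q[:,2]<.04))
    v,a,b=fit(tp0[m],bx,v,mkt,3000); print('tray',v.round(4),a,b,m.sum())
q=mkt(v,tp0)
br=q[(abs(q[:,1])<.066)&(q[:,0]>-.074)&(q[:,0]<.085)&(q[:,2]>.022)&(q[:,2]<.035)]
print('bricks ext',np.percentile(br,[1,50,99],axis=0).round(3))
gb=q[(q[:,2]>.06)&(abs(q[:,1])<.06)&(q[:,0]<-.05)]; print('board',np.percentile(gb,[2,50,98],axis=0).round(3))
w=np.array([.561,-.1885,1.665-np.pi,.17])
hi=C[(C[:,2]>.155)&(C[:,2]<.185)&(np.linalg.norm(C[:,:2]-[.56,-.19],axis=1)<.2)]
for g in [.012,.008,.006]:
    qq=mkm(w,hi); s=sdf(qq,[([-95,-133,-20],[-83,133,0]),([83,-133,-20],[95,133,0]),([-95,-137,-20],[95,-125,0]),([-95,125,-20],[95,137,0])])
    k=hi[abs(s)<g]; w,a,b=fit(k,[([-95,-133,-20],[-83,133,0]),([83,-133,-20],[95,133,0]),([-95,-137,-20],[95,-125,0]),([-95,125,-20],[95,137,0])],w,mkm,3000); print('rim',w.round(4),a,b,len(k))
print('rim top',np.percentile(k[:,2],[50,90,98]))
qq=mkm(w,hi); nr=qq[(abs(qq[:,0]+.089)<.012)&(abs(qq[:,1])<.12)]; print('near rim z', np.percentile(nr,[5,50,95],axis=0).round(4), len(nr))
E
```

```text
scene bl [0.412 0.358 0.002]
scene br [0.412 0.351 0.14 ]
scene lip1 [0.436 0.153 0.122]
scene lip2 [0.594 0.2   0.123]
scene brickfar [0.43  0.234 0.101]
scene brick [0.475 0.293 0.08 ]
scene floor [0.498 0.191 0.104]
side bt1 [0.408 0.34  0.134]
side bt2 [0.488 0.364 0.12 ]
side lip [0.487 0.171 0.109]
side brick [0.448 0.256 0.092]
tray [ 0.4784  0.2646 -1.0533  0.0933] 2.8558391398956564 0.6303333333333333 4284
tray [ 0.4765  0.2664 -1.0313  0.0985] 1.986894980014667 0.8076666666666666 3569
tray [ 0.4733  0.2673 -1.022   0.1019] 1.5858538272884868 0.8767556179775281 2848
tray [ 0.4701  0.268  -1.0135  0.1054] 1.6020021036733647 0.8761523046092184 2495
bricks ext [[-0.074 -0.066  0.022]
 [-0.036 -0.057  0.028]
 [ 0.021  0.064  0.035]]
board [[-0.093  0.004  0.06 ]
 [-0.09   0.007  0.06 ]
 [-0.087  0.009  0.061]]
rim [ 0.5541 -0.1892 -1.4743  0.1739] 1.1121985988797323 0.9736666666666667 6195
rim [ 0.5541 -0.1892 -1.4743  0.1739] 1.112198459320965 0.9736666666666667 6195
rim [ 0.5541 -0.1891 -1.4733  0.1741] 1.1706187747962185 0.9786666666666667 6193
rim top [0.17179494 0.17519437 0.17696947]
near rim z [[-0.0958 -0.1081 -0.0175]
 [-0.0899  0.0016 -0.0026]
 [-0.0825  0.1082  0.0021]] 1693
```

```bash
python3 - <<'E'
from fit import *
tp0=C[(np.linalg.norm(C[:,:2]-[.47,.27],axis=1)<.18)&(C[:,2]>.05)&(C[:,2]<.2)]
v=np.array([.479,.26,-1.28,.074])
for g in [.015,.01,.008,.006,.005]:
    q=mkt(v,tp0); m=(abs(sdf(q,tray))<g)&(q[:,2]>.003)
    m&=~((abs(q[:,1])<.068)&(q[:,0]>-.076)&(q[:,0]<.02)&(q[:,2]>.012)&(q[:,2]<.04))
    v,a,b=fit(tp0[m],tray,v,mkt,3000); print('tray',v.round(4),a,b,m.sum())
q=mkt(v,tp0)
br=q[(abs(q[:,1])<.066)&(q[:,0]>-.074)&(q[:,0]<.085)&(q[:,2]>.022)&(q[:,2]<.035)]
print('bricks ext',np.percentile(br,[1,50,99],axis=0).round(3))
gb=q[(q[:,2]>.062)&(abs(q[:,1])<.06)&(q[:,0]<-.05)]; print('board',np.percentile(gb,[2,50,98],axis=0).round(3))
fl=q[(abs(q[:,1])<.066)&(q[:,0]>.05)&(q[:,0]<.085)&(q[:,2]<.015)]; print('floor',np.percentile(fl,[5,50,95],axis=0).round(3))
E
```

```text
tray [ 0.4822  0.2621 -1.225   0.0834] 2.457288885620992 0.716 4622
tray [ 0.4834  0.264  -1.1807  0.09  ] 1.9455111661090956 0.8173333333333334 3950
tray [ 0.4824  0.2655 -1.1561  0.095 ] 1.789575412977496 0.836 3754
tray [ 0.4808  0.2664 -1.1411  0.0991] 1.6366198697213008 0.8686666666666667 3414
tray [ 0.4791  0.2668 -1.1345  0.1028] 1.5485173415485483 0.9222903885480572 2934
bricks ext [[-0.072 -0.066  0.022]
 [-0.039 -0.065  0.029]
 [ 0.013 -0.055  0.035]]
board [[-0.101 -0.02   0.062]
 [-0.094 -0.013  0.064]
 [-0.088 -0.003  0.067]]
floor [[ 0.052 -0.058 -0.047]
 [ 0.067  0.003 -0.017]
 [ 0.083  0.058  0.01 ]]
```

```bash
sed -i "s/'zy'/'ZY'/" fit.py; python3 - <<'E'
from fit import *
tp0=C[(np.linalg.norm(C[:,:2]-[.47,.27],axis=1)<.18)&(C[:,2]>.05)&(C[:,2]<.2)]
v=np.array([.479,.26,-1.28,.074])
for g in [.02,.015,.01,.008,.006]:
    q=mkt(v,tp0); m=(abs(sdf(q,tray))<g)&(q[:,2]>.003)
    m&=~((abs(q[:,1])<.068)&(q[:,0]>-.076)&(q[:,0]<.03)&(q[:,2]>.012)&(q[:,2]<.04))
    v,a,b=fit(tp0[m],tray,v,mkt,3000); print('tray',v.round(4),a,b,m.sum())
q=mkt(v,tp0)
br=q[(abs(q[:,1])<.066)&(q[:,0]>-.074)&(q[:,0]<.085)&(q[:,2]>.022)&(q[:,2]<.035)]
print('bricks ext',np.percentile(br,[1,50,99],axis=0).round(3))
gb=q[(q[:,2]>.065)&(abs(q[:,1])<.06)&(q[:,0]<-.05)]; print('board',np.percentile(gb,[2,50,98],axis=0).round(3))
fl=q[(abs(q[:,1])<.066)&(q[:,0]>.05)&(q[:,0]<.085)&(q[:,2]<.015)]; print('floor',np.percentile(fl,[5,50,95],axis=0).round(3))
E
```

```text
tray [ 0.482   0.2402 -1.2508  0.0865] 1.3741401051364996 0.8303333333333334 4606
tray [ 0.481   0.2415 -1.254   0.091 ] 1.1299642376317587 0.8816666666666667 5092
tray [ 0.4804  0.2432 -1.2533  0.0953] 1.0274071111937406 0.9076666666666666 5186
tray [ 0.48    0.2445 -1.2524  0.0986] 1.2020088818528314 0.9443333333333334 6422
tray [ 0.4801  0.2442 -1.2547  0.0984] 1.0937800376196738 0.9496666666666667 5837Traceback (most recent call last):
  File "<stdin>", line 10, in <module>
    return _quantile_unchecked(
        a, q, axis, out, overwrite_input, method, keepdims, weights)
    return _ureduce(a,
                    func=_quantile_ureduce_func,
    ...<5 lines>...
                    overwrite_input=overwrite_input,
                    method=method)
    r = func(a, **kwargs)
    result = _quantile(arr,
                       quantiles=q,
    ...<2 lines>...
                       out=out,
                       weights=wgt)
    slices_having_nans = np.isnan(arr[-1, ...])
                                  ~~~^^^^^^^^^
IndexError: index -1 is out of bounds for axis 0 with size 0
```

```bash
python3 - <<'E'
from fit import *
tp0=C[(np.linalg.norm(C[:,:2]-[.47,.27],axis=1)<.18)&(C[:,2]>.05)&(C[:,2]<.2)]
mk=lambda w,p: mkt([*w[:3],.072],p)
for yaw in [-1.2,-1.28]:
  v=np.array([.479,.26,yaw,0])
  for g in [.025,.02,.015,.01,.007]:
    q=mk(v,tp0); m=(abs(sdf(q,tray))<g)&(q[:,2]>.009)&((abs(q[:,1])>.068)|(q[:,2]>.036))
    v,a,b=fit(tp0[m],tray,v,mk,3000)
  print('tray',v.round(4),a,b,m.sum())
q=mk(v,tp0)
np.set_printoptions(suppress=True)
for nm,s in dict(bricks=(abs(q[:,1])<.066)&(q[:,0]>-.074)&(q[:,0]<.05)&(q[:,2]>.022)&(q[:,2]<.04),board=(q[:,2]>.065)&(abs(q[:,1])<.06)&(q[:,0]<-.04),floor=(abs(q[:,1])<.066)&(q[:,0]>.055)&(q[:,0]<.085)&(q[:,2]<.015),wallL=(q[:,0]>-.06)&(q[:,0]<.04)&(q[:,2]>.044)&(q[:,1]>0),wallR=(q[:,0]>-.06)&(q[:,0]<.04)&(q[:,2]>.044)&(q[:,1]<0)).items():
  if s.sum(): print(nm,s.sum(),np.percentile(q[s],[3,50,97],axis=0).round(3).tolist())
E
```

```text
tray [ 0.4835  0.2337 -1.2539  0.    ] 1.2255255839508892 0.8593333333333333 4642
tray [ 0.4797  0.2449 -1.2578  0.    ] 0.7541206972093983 0.9876666666666667 4467
bricks 2760 [[-0.071, -0.06, 0.024], [-0.029, -0.001, 0.029], [0.012, 0.056, 0.033]]
board 1137 [[-0.088, -0.043, 0.067], [-0.078, 0.003, 0.094], [-0.075, 0.045, 0.113]]
floor 1038 [[0.056, -0.06, 0.002], [0.07, 0.001, 0.006], [0.084, 0.06, 0.009]]
wallL 291 [[-0.055, 0.069, 0.045], [-0.009, 0.074, 0.049], [0.037, 0.077, 0.053]]
wallR 272 [[-0.055, -0.077, 0.044], [-0.008, -0.071, 0.05], [0.038, -0.068, 0.054]]
```

```bash
cat >> h.py <<'E'
from scipy.spatial.transform import Slerp
def trayR(yaw,pitch): # pitch>0: lip high
    return R.from_euler('ZY',[yaw,-np.radians(pitch)]).as_matrix()
SEAT=np.array([.4797,.2449,.072]); SY=-1.2578
MC=np.array([.5541,-.1891]); MY=-1.4735
M=np.array([[0,-1,0],[-1,0,0],[0,0,-1.]]) # tool = trayR @ M
GRIP=np.array([-.084,0,.066]) # tcp in tray frame
def tcp_of(o,yaw,pitch,grip=GRIP):
    Rt=trayR(yaw,pitch); return np.array(o)+Rt@grip, Rt@M
def rows(p0,R0,tg,n,grip):
    """tg: list of (p,R); n rows for each"""
    out=[]
    for (p,Rm),k in zip(tg,n):
        S=Slerp([0,1],R.from_matrix([R0,Rm])); pa,Ra=p0,R0
        for i in range(1,k+1):
            pb=p0+(p-p0)*i/k; 
            Rb=S(i/k).as_matrix()
            d=(Ra.T@(pb-pa)*1e3).round(1); w=R.from_matrix(Ra.T@Rb).as_rotvec().round(3)
            out.append([grip,*d,*w]); pa=pa+Ra@d/1e3; Ra=Ra@R.from_rotvec(w).as_matrix()
        p0,R0=pa,Ra
    print('[' + ','.join(','.join(f'{x:g}' for x in r) for r in out)+']'); return p0,R0
def cur():
    s=get_state(); return np.array(s['tcp_pos']),rot(s['orientation']),s
def tray_now(grip=GRIP):
    p,Rm,s=cur(); Rt=Rm@M.T; o=p-Rt@grip
    return o,np.arctan2(Rt[1,0],Rt[0,0]),np.degrees(np.arcsin(Rt[2,0])),s
E
python3 - <<'E'
from h import *
p,Rm,s=cur()
t,Rt=tcp_of(SEAT,SY,24); pre=t-Rt[:,2]*.07
print(t,pre,Rt)
p,Rm=rows(p,Rm,[(pre,Rt)],[8],1)
rows(p,Rm,[(t,Rt)],[4],1)
E
```

```text
[0.44780585 0.34344991 0.09812812] [0.43903915 0.37053819 0.1620763 ] [[-0.95141524 -0.28129048  0.12523859]
 [-0.30791077  0.86916107 -0.38697544]
 [ 0.         -0.40673664 -0.91354546]]
[1,-36.6,-10.1,4.2,0.051,-0.017,-0.08,1,-35.6,-12.8,5.3,0.05,-0.017,-0.08,1,-34.4,-15.2,6.7,0.051,-0.017,-0.079,1,-33,-17.5,8.1,0.05,-0.017,-0.08,1,-31.3,-19.7,9.5,0.051,-0.017,-0.08,1,-29.5,-21.6,11.2,0.05,-0.017,-0.08,1,-27.5,-23.3,12.7,0.051,-0.017,-0.079,1,-25.4,-24.6,14.4,0.05,-0.017,-0.08]
[1,0,-0,17.5,0,0,-0,1,0,-0,17.5,0,0,-0,1,0,-0,17.5,0,0,-0,1,0,-0,17.5,0,0,-0]
```

>>> arm_command:
  moves: [1,-36.6,-10.1,4.2,0.051,-0.017,-0.08,1,-35.6,-12.8,5.3,0.05,-0.017,-0.08,1,-34.4,-15.2,6.7,0.051,-0.017,-0.079,1,-33,-17.5,8.1,0.05,-0.017,-0.08,1,-31.3,-19.7,9.5,0.051,-0.017,-0.08,1,-29.5,-21.6,11.2,0.05,-0.017,-0.08,1,-27.5,-23.3,12.7,0.051,-0.017,-0.079,1,-25.4,-24.6,14.4,0.05,-0.017,-0.08]
  newtons: 80

```text
clock: 1.8
tcp_pos: [0.4402, 0.37, 0.1618]
orientation: [0.033, -0.154, 0.966, -0.206]
wrist_force: [0.5, -0.9, -0.6]
finger_gap: 0.0857
grip_force: 0.0
```

```bash
python3 - <<'E'
from h import *
p,Rm,s=cur()
print(p,Rm,s['joint_pos'],s['wrist_force'])
im,d=read_camera('wrist'); c=camera_info('wrist'); print(c)
for l in ['tray_grip','tray']:
    for r in recognise('wrist',l)[:1]:
        print(l,r)
# overlay predicted board corners
f=210/np.tan(np.radians(c['fovy'])/2); T=np.linalg.inv(np.array(c['tool_from_camera']))
for q in [(-90,-45,112),(-90,45,112),(-78,-45,112),(-78,45,112),(90,-76,0),(90,76,0),(45,76,51),(45,-76,51)]:
    w=SEAT+trayR(SY,24)@np.array(q)/1e3; x=T@np.append(Rm.T@(w-p),1); th=np.arctan2(np.hypot(x[0],x[1]),x[2]); a=np.arctan2(x[1],x[0])
    cv2.circle(im,(int(c['cx']+f*th*np.cos(a)),int(c['cy']+f*th*np.sin(a))),3,(0,255,0),1)
cv2.imwrite('pics/w1.png',im)
E
```

```text
[0.44015126 0.36998211 0.16179659] [[-9.50662517e-01 -2.83362238e-01  1.26279931e-01]
 [-3.10226753e-01  8.67844742e-01 -3.88078427e-01]
 [ 3.75397920e-04 -4.08107027e-01 -9.12934014e-01]] [ 0.77377665  0.51551771  0.19103413  1.44191028 -0.37452774  0.49544193] [ 0.46480742 -0.94628511 -0.60707188]
{'fovy': 65.70646984690485, 'cx': 284.63911159255196, 'cy': 212.97605378725055, 'tool_from_camera': array([[-1.67215747e-04, -9.50588234e-01, -3.10454477e-01,
         8.02505419e-02],
       [ 9.99999962e-01, -2.27378100e-04,  1.57598649e-04,
        -4.53377412e-05],
       [-2.20401971e-04, -3.10454438e-01,  9.50588235e-01,
        -1.78522354e-01],
       [ 0.00000000e+00,  0.00000000e+00,  0.00000000e+00,
         1.00000000e+00]])}
tray_grip {'point': [172.3, 198.6], 'confidence': 0.64}
tray {'point': [172.6, 198.7], 'confidence': 0.93}
```

View pics/w1.png

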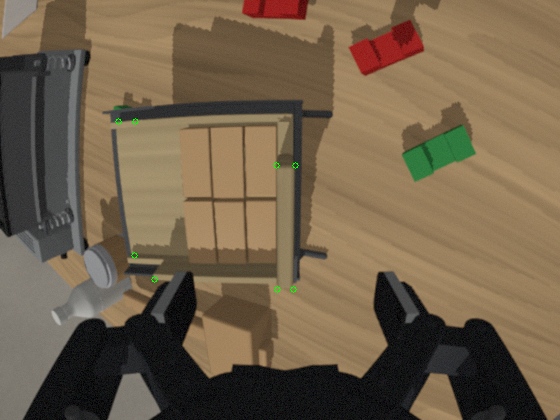

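The wrist view shows the six bricks in the tray, in two columns at (185–277, 125–265). The projected board corners at (277–295, 165–289) match the picture, and the green and red look-alikes lie outside the tray. I'm descending to grip now.

>>> arm_command:
  moves: [1,-1,0,17.5,0,0,0,1,0,0,17.5,0,0,0,1,0,0,17.5,0,0,0,1,0,0,17.5,0,0,0,-1,0,0,0,0,0,0,-1,0,0,0,0,0,0,-1,0,0,0,0,0,0,-1,0,0,0,0,0,0]
  newtons: 80

```text
clock: 2.95
tcp_pos: [0.449, 0.3443, 0.0987]
orientation: [0.033, -0.152, 0.966, -0.205]
wrist_force: [1.3, -3.4, 2.4]
finger_gap: 0.0125
grip_force: 0.3
```

>>> arm_command:
  moves: [-1,0,0,0,0,0,0,-1,0,0,0,0,0,0,-1,0,0,0,0,0,0,-1,0,0,0,0,0,0]

```text
clock: 3.45
tcp_pos: [0.449, 0.3444, 0.0989]
orientation: [0.033, -0.152, 0.966, -0.205]
wrist_force: [-1.9, 1.8, 5.4]
finger_gap: 0.0092
grip_force: 79.3
```

```bash
python3 - <<'E'
from h import *
o,y,pt,s=tray_now(); print(o,y,pt,s['clock'],s['wrist_force'],s['finger_gap'],s['grip_force'])
t,Rt=tcp_of(SEAT,SY,24); p,Rm,_=cur(); print((Rt.T@(p-t)*1e3).round(1))
# lift normal to the deck 8 rows
E
```

```text
[0.48094312 0.24586726 0.07272471] -1.2583301847584347 23.95287822182194 3.45 [-1.85676909  1.8419872   5.35488936] 0.009193046297888639 79.29835438728333
[-1.4  0.1 -0.9]
```

```bash
sed -i "s/def rows(p0,R0,tg,n,grip):/def rows(p0,R0,tg,n,grip,ease=0):/; s/for i in range(1,k+1):/for i in [j if not ease else k*(3*(j\/k)**2-2*(j\/k)**3) for j in range(1,k+1)]:/" h.py
cat >> h.py <<'E'
SEATED=np.array([0.48094312,0.24586726,0.07272471])
RIM=MC-.089*np.array([np.cos(MY),np.sin(MY)])
def pour(pitch,zr,gap=0,over=.008):
    Rt=trayR(MY,pitch); C=np.array([*RIM,zr-.006])
    return tcp_of(C+Rt[:,2]*(.006+gap)-Rt[:,0]*(.09-over),MY,pitch)
E
python3 - <<'E'
from h import *
p,Rm,s=cur()
a=tcp_of(SEATED+trayR(SY,24)@[.004,0,.03],SY,24); b=tcp_of(SEATED+[0,0,.14],SY,14)
p,Rm=rows(p,Rm,[a,b],[3,5],-1)
h=pour(-6,.174,.025); print(h[0])
rows(p,Rm,[h],[14],-1,1)
E
```

```text
[-1,-0,-1.3,-10,0,0.001,-0,-1,-0.1,-1.3,-10,0.001,0,-0,-1,0,-1.3,-9.9,-0,0.001,-0,-1,0,-13.1,-22.3,-0.035,-0,-0,-1,0,-12.4,-22.7,-0.035,-0,-0,-1,0,-11.6,-23.2,-0.035,-0,-0,-1,0,-10.7,-23.6,-0.035,-0,-0,-1,0,-9.9,-23.9,-0.035,-0,-0.001]
[0.53040186 0.05369759 0.28182035]
[-1,0.2,-4.3,0.7,-0.005,0,0.003,-1,0.4,-11.9,1.8,-0.014,0.001,0.009,-1,0.6,-18.5,2.6,-0.022,0.001,0.014,-1,0.3,-23.6,2.8,-0.028,0.001,0.017,-1,0,-27.6,2.5,-0.032,0.001,0.02,-1,-0.7,-30.2,1.7,-0.036,0.002,0.022,-1,-1.3,-31.6,0.7,-0.037,0.001,0.023,-1,-2.2,-31.5,-0.5,-0.037,0.002,0.023,-1,-2.7,-30.1,-1.6,-0.035,0.001,0.023,-1,-3.1,-27.4,-2.4,-0.033,0.002,0.02,-1,-3.1,-23.4,-2.9,-0.027,0.001,0.017,-1,-2.8,-18.2,-2.7,-0.022,0.001,0.014,-1,-2,-11.8,-2.1,-0.014,0.001,0.009,-1,-0.7,-4.2,-0.8,-0.005,-0,0.003]
```

>>> arm_command:
  moves: [-1,0,-1.3,-5,0,0,0,-1,0,-1.3,-10,0.001,0.001,0,-1,0,-1.3,-15,0,0.001,0,-1,0,-13.1,-22.3,-0.035,0,0,-1,0,-12.4,-22.7,-0.035,0,0,-1,0,-11.6,-23.2,-0.035,0,0,-1,0,-10.7,-23.6,-0.035,0,0,-1,0,-9.9,-23.9,-0.035,0,-0.001]

```text
clock: 4.45
tcp_pos: [0.451, 0.3374, 0.2585]
orientation: [0.019, -0.154, 0.981, -0.119]
wrist_force: [0.8, 0.5, -3.6]
finger_gap: 0.0091
grip_force: 78.3
```

>>> arm_command:
  moves: [-1,0,0,0,0,0,0,-1,0,0,0,0,0,0]

```text
clock: 4.7
tcp_pos: [0.4506, 0.3378, 0.2555]
orientation: [0.018, -0.155, 0.98, -0.121]
wrist_force: [-1.1, -0.9, -4.2]
finger_gap: 0.0092
grip_force: 78.3
```

```bash
python3 - <<'E'
from h import *
o,y,pt,s=tray_now(); print(o,y,pt,s['clock'],s['wrist_force'],s['ft_torque'],s['finger_gap'],s['joint_pos'])
im,d,P=cloud('scene'); cv2.imwrite('pics/s2.png',cv2.resize(im[60:300,180:480],(750,600)))
# tray orientation in grip: measured floor points
q=(P-o)@trayR(y,pt)
q=q[(d>0)&(np.linalg.norm(P-o,axis=2)<.16)]
for nm,m in dict(floor=(abs(q[:,1])<.06)&(q[:,0]>.05)&(q[:,0]<.085)&(abs(q[:,2])<.02),top=(q[:,2]>.105)&(abs(q[:,0]+.084)<.02),wl=(q[:,0]>-.06)&(q[:,0]<.04)&(q[:,2]>.044)&(q[:,2]<.06)&(abs(q[:,1])>.06),br=(abs(q[:,1])<.06)&(q[:,0]>-.07)&(q[:,0]<.04)&(q[:,2]>.022)&(q[:,2]<.04)).items(): print(nm,m.sum(),np.percentile(q[m],[3,50,97],axis=0).round(4).tolist() if m.any() else '')
fl=q[(abs(q[:,1])<.06)&(q[:,0]>.05)&(q[:,0]<.085)&(abs(q[:,2])<.02)]
print(np.polyfit(fl[:,0],fl[:,2],1))
E
```

```text
[0.48052783 0.24501931 0.2118172 ] -1.2579455899563912 14.020106787920701 4.7 [-1.05344394 -0.86069742 -4.21631984] [0.65092264 0.20593072 0.00538116] 0.009181580122582236 [ 0.63783579  0.3711284   0.24881533  1.5299868  -0.23098995  0.33469184]
floor 1060 [[0.0511, -0.056, -0.0005], [0.0675, 0.0025, 0.0023], [0.0839, 0.0563, 0.0049]]
top 422 [[-0.0994, -0.0135, 0.1067], [-0.0839, 0.0106, 0.1124], [-0.0667, 0.0431, 0.1365]]
wl 505 [[-0.0565, -0.0765, 0.0445], [-0.0116, 0.0689, 0.048], [0.0365, 0.0758, 0.0514]]
br 2281 [[-0.0678, -0.0559, 0.0245], [-0.0311, -0.0019, 0.0279], [0.0052, 0.0522, 0.0306]]
[-0.01701061  0.00337527]
```

View pics/s2.png

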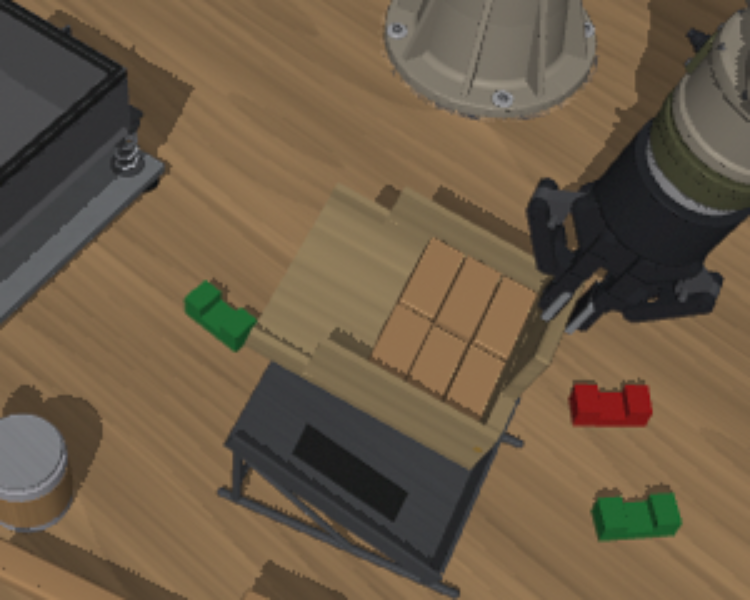

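The tray is in the gripper and clear of the stand, with all six bricks aboard at (375–535, 240–415) in this crop. I'm carrying it to a hover over the near rim.

>>> arm_command:
  moves: [-1,0.2,-4.3,0.7,-0.005,0,0.003,-1,0.4,-11.9,1.8,-0.014,0.001,0.009,-1,0.6,-18.5,2.6,-0.022,0.001,0.014,-1,0.3,-23.6,2.8,-0.028,0.001,0.017,-1,0,-27.6,2.5,-0.032,0.001,0.02,-1,-0.7,-30.2,1.7,-0.036,0.002,0.022,-1,-1.3,-31.6,0.7,-0.037,0.001,0.023]

```text
clock: 5.62
tcp_pos: [0.4903, 0.194, 0.2684]
orientation: [0.008, -0.102, 0.994, -0.034]
wrist_force: [-0.2, -0.4, -3.1]
finger_gap: 0.0095
grip_force: 78.3
```

>>> arm_command:
  moves: [-1,-2.2,-31.5,-0.5,-0.037,0.002,0.023,-1,-2.7,-30.1,-1.6,-0.035,0.001,0.023,-1,-3.1,-27.4,-2.4,-0.033,0.002,0.02,-1,-3.1,-23.4,-2.9,-0.027,0.001,0.017,-1,-2.8,-18.2,-2.7,-0.022,0.001,0.014,-1,-2,-11.8,-2.1,-0.014,0.001,0.009,-1,-0.7,-4.2,-0.8,-0.005,0,0.003]

```text
clock: 6.5
tcp_pos: [0.5301, 0.0523, 0.2812]
orientation: [-0.003, -0.047, 0.998, 0.052]
wrist_force: [-0.2, 0.8, -3.3]
finger_gap: 0.0088
grip_force: 78.3
```

>>> arm_command:
  moves: [-1,0,0,0,0,0,0,-1,0,0,0,0,0,0,-1,0,0,0,0,0,0]

```text
clock: 6.88
tcp_pos: [0.53, 0.054, 0.2814]
orientation: [-0.003, -0.049, 0.997, 0.051]
wrist_force: [-0.7, -0.5, -3.8]
finger_gap: 0.0092
grip_force: 78.4
```

```bash
cat > look.py <<'E'
from h import *
import sys
o,y,pt,s=tray_now(); print(o.round(4),y,pt,s['clock'],s['wrist_force'].round(2),s['ft_torque'].round(2),s['finger_gap'])
Rt=trayR(y,pt); L=o+Rt@[.09,0,0]; Rm=trayR(MY,0)
print('lip in machine (rel rim)',(Rm.T@(L-np.array([*RIM,0]))*1e3).round(1))
E
python3 look.py; python3 - <<'E'
from h import *
o,y,pt,s=tray_now()
im,d,P=cloud('side'); cv2.imwrite('pics/s3.png',cv2.resize(im[120:360,180:480],(750,600)))
Rm=trayR(MY,0); q=(P-np.array([*RIM,0]))@Rm
v=(d>0)
m=v&(abs(q[:,:,1])<.06)&(abs(q[:,:,0])<.03)&(q[:,:,2]>.14)&(q[:,:,2]<.25)
t=q[m]; print('near rim region',[ (round(a,3),round(float(np.max(t[abs(t[:,0]-a)<.002][:,2],initial=0)),4)) for a in np.arange(-.03,.031,.004)])
for yy in (.08,-.08,.1,-.1,.12,-.12):
  m=v&(abs(q[:,:,1]-yy)<.01)&(abs(q[:,:,0])<.02)&(q[:,:,2]>.15)&(q[:,:,2]<.19); t=q[m]
  if len(t): print(yy,len(t),'top',np.percentile(t[:,2],[90,98]).round(4),'x',np.percentile(t[:,0][t[:,2]>np.percentile(t[:,2],60)],[5,50,95]).round(4))
E
```

```text
[ 0.5374 -0.0223  0.2071] -1.4729244337982061 -5.91106556435002 6.875 [-0.73 -0.51 -3.83] [-0.01 -0.02 -0.04] 0.009204189243034016
lip in machine (rel rim) [ 10.9  -0.4 197.9]
near rim region [(np.float64(-0.03), 0.2061), (np.float64(-0.026), 0.2065), (np.float64(-0.022), 0.2064), (np.float64(-0.018), 0.205), (np.float64(-0.014), 0.2055), (np.float64(-0.01), 0.2042), (np.float64(-0.006), 0.2042), (np.float64(-0.002), 0.2035), (np.float64(0.002), 0.2036), (np.float64(0.006), 0.2024), (np.float64(0.01), 0.202), (np.float64(0.014), 0.2031), (np.float64(0.018), 0.0), (np.float64(0.022), 0.0), (np.float64(0.026), 0.0), (np.float64(0.03), 0.0)]
0.08 62 top [0.1739 0.1744] x [-0.0007  0.003   0.007 ]
-0.08 79 top [0.1741 0.175 ] x [-0.0025  0.0021  0.0059]
0.1 68 top [0.1737 0.1746] x [-0.003   0.0011  0.0063]
-0.1 84 top [0.1736 0.1744] x [-0.0023  0.002   0.0064]
0.12 105 top [0.1737 0.1748] x [-0.0018  0.004   0.0176]
-0.12 78 top [0.1737 0.1741] x [-0.0019  0.0024  0.0174]
```

View pics/s3.png

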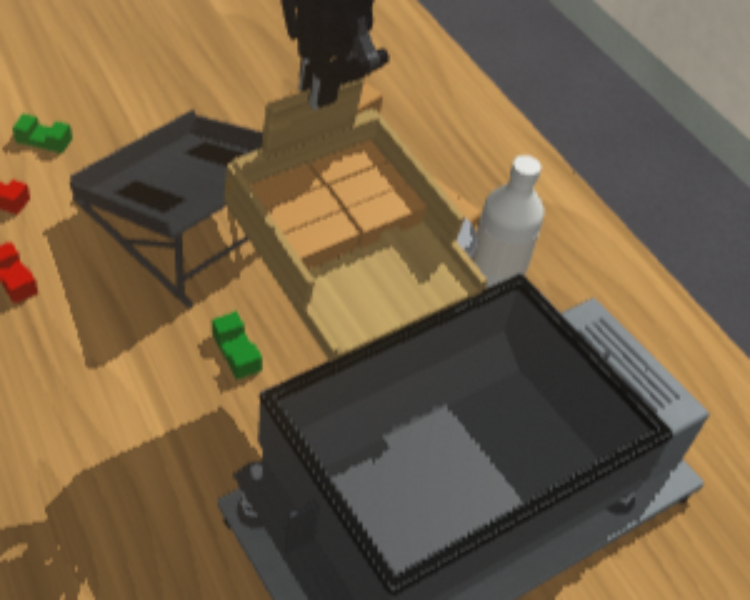

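The tray hovers with its lip over the near rim, level with the middle of it, and the six bricks are aboard. The rim top looks to be at about 0.174. I'm feeling my way down in small steps.

>>> arm_command:
  moves: [-1,0,-0.4,4,0,0,0,-1,0,-0.4,4,0,0,0,-1,0,-0.4,4,0,0,0,-1,0,-0.3,3,0,0,0,-1,0,0,0,0,0,0,-1,0,0,0,0,0,0,-1,0,0,0,0,0,0]

```text
clock: 7.8
tcp_pos: [0.5303, 0.0533, 0.2665]
orientation: [-0.003, -0.048, 0.998, 0.051]
wrist_force: [-0.2, -0.5, -3.5]
finger_gap: 0.0093
grip_force: 78.4
```

```bash
python3 look.py
```

```text
[ 0.5376 -0.0231  0.1922] -1.474245596568432 -5.908819990017069 7.8 [-0.22 -0.53 -3.5 ] [-0.05 -0.03 -0.06] 0.009292622167821816
lip in machine (rel rim) [ 11.7  -0.4 182.9]
```

>>> arm_command:
  moves: [-1,0,-0.1,1,0,0,0,-1,0,-0.1,1,0,0,0,-1,0,0,0,0,0,0,-1,0,0,0,0,0,0]

```text
clock: 8.3
tcp_pos: [0.5301, 0.0534, 0.2642]
orientation: [-0.003, -0.048, 0.998, 0.051]
wrist_force: [-1.4, -0.2, -4.3]
finger_gap: 0.0094
grip_force: 78.4
```

```bash
python3 look.py
```

```text
[ 0.5374 -0.023   0.1899] -1.4742414032037225 -5.914849559119537 8.3 [-1.41 -0.18 -4.33] [-0.07  0.03  0.02] 0.009400603251022549
lip in machine (rel rim) [ 11.6  -0.5 180.7]
```

>>> arm_command:
  moves: [-1,0,-0.1,1,0,0,0,-1,0,-0.1,1,0,0,0,-1,0,0,0,0,0,0,-1,0,0,0,0,0,0]

```text
clock: 8.8
tcp_pos: [0.5301, 0.0534, 0.2623]
orientation: [-0.003, -0.048, 0.998, 0.052]
wrist_force: [-0.4, -0.3, -3.9]
finger_gap: 0.0094
grip_force: 78.4
```

```bash
python3 look.py
```

```text
[ 0.5374 -0.023   0.188 ] -1.4742366078338511 -5.917411716046747 8.8 [-0.43 -0.34 -3.89] [-0.   -0.02  0.03] 0.009370006342983616
lip in machine (rel rim) [ 11.6  -0.5 178.7]
```

>>> arm_command:
  moves: [-1,0,-0.1,1,0,0,0,-1,0,0,0,0,0,0,-1,0,0,0,0,0,0]

```text
clock: 9.18
tcp_pos: [0.5301, 0.0534, 0.2613]
orientation: [-0.003, -0.048, 0.998, 0.052]
wrist_force: [0.2, 0.3, -3.9]
finger_gap: 0.0094
grip_force: 78.4
```

```bash
python3 look.py
```

```text
[ 0.5374 -0.023   0.1869] -1.4742356788313578 -5.91542020159676 9.175 [ 0.19  0.27 -3.86] [-0.04 -0.05  0.03] 0.009367945389476828
lip in machine (rel rim) [ 11.6  -0.5 177.7]
```

>>> arm_command:
  moves: [-1,0,-0.1,1,0,0,0,-1,0,0,0,0,0,0,-1,0,0,0,0,0,0]

```text
clock: 9.55
tcp_pos: [0.5301, 0.0534, 0.2602]
orientation: [-0.003, -0.048, 0.998, 0.051]
wrist_force: [0.1, 0.2, -4.1]
finger_gap: 0.0093
grip_force: 78.4
```

```bash
python3 look.py
```

```text
[ 0.5374 -0.023   0.1859] -1.4742325672447496 -5.9129325225517695 9.55 [ 0.12  0.23 -4.06] [-0.05 -0.02  0.02] 0.009295188255479755
lip in machine (rel rim) [ 11.6  -0.5 176.7]
```

>>> arm_command:
  moves: [-1,0,-0.1,1,0,0,0,-1,0,0,0,0,0,0,-1,0,0,0,0,0,0]

```text
clock: 9.93
tcp_pos: [0.5301, 0.0534, 0.2593]
orientation: [-0.003, -0.048, 0.998, 0.051]
wrist_force: [0.1, 0.5, -3.1]
finger_gap: 0.0093
grip_force: 78.4
```

```bash
python3 look.py
```

```text
[ 0.5375 -0.023   0.185 ] -1.4742153799274031 -5.911811767396156 9.925 [ 0.13  0.53 -3.08] [-0.02 -0.11 -0.04] 0.009344668415023568
lip in machine (rel rim) [ 11.6  -0.5 175.7]
```

>>> arm_command:
  moves: [-1,0,-0.1,1,0,0,0,-1,0,0,0,0,0,0,-1,0,0,0,0,0,0]

```text
clock: 10.3
tcp_pos: [0.5302, 0.0534, 0.2583]
orientation: [-0.003, -0.048, 0.998, 0.052]
wrist_force: [0.1, 0.9, -2.0]
finger_gap: 0.009
grip_force: 78.5
```

```bash
python3 look.py
```

```text
[ 0.5375 -0.023   0.184 ] -1.474226091645792 -5.915105021996146 10.3 [ 0.15  0.91 -2.05] [ 0.04 -0.06  0.04] 0.008978488299591959
lip in machine (rel rim) [ 11.6  -0.5 174.7]
```

>>> arm_command:
  moves: [-1,0,-0.1,1,0,0,0,-1,0,0,0,0,0,0,-1,0,0,0,0,0,0]

```text
clock: 10.68
tcp_pos: [0.5302, 0.0534, 0.2573]
orientation: [-0.003, -0.048, 0.998, 0.051]
wrist_force: [-0.6, 0.4, -3.1]
finger_gap: 0.0094
grip_force: 78.6
```

```bash
python3 look.py
```

```text
[ 0.5375 -0.023   0.183 ] -1.474182736126242 -5.912680310711882 10.675 [-0.57  0.38 -3.08] [ 0.03 -0.04  0.02] 0.009412065259244108
lip in machine (rel rim) [ 11.6  -0.5 173.7]
```

```bash
cat > feel.py <<'E'
from h import *
F=[]
for i in range(5):
    s=get_state(); F.append([*s['wrist_force'],*s['ft_torque']]); read_camera('wrist')
print(get_state()['clock'],np.mean(F,0).round(2),np.std(F,0).round(2))
E
python3 feel.py
```

```text
10.925 [-0.16  0.95 -2.42  0.06 -0.05  0.02] [0.55 0.78 0.55 0.03 0.04 0.04]
```

>>> arm_command:
  moves: [-1,0,-0.1,1,0,0,0,-1,0,0,0,0,0,0]

```text
clock: 11.18
tcp_pos: [0.5301, 0.0535, 0.2562]
orientation: [-0.003, -0.048, 0.998, 0.052]
wrist_force: [0.2, 2.0, -1.3]
finger_gap: 0.0093
grip_force: 78.6
```

```bash
python3 look.py; python3 feel.py
```

```text
[ 0.5375 -0.0229  0.1819] -1.4741804456227539 -5.917330482981243 11.175 [ 0.15  2.01 -1.31] [ 0.11 -0.03  0.02] 0.009269454652264744
lip in machine (rel rim) [ 11.5  -0.5 172.7]
11.425 [-0.02  1.46 -1.57  0.09 -0.04  0.01] [0.35 0.44 0.28 0.02 0.02 0.02]
```

Contact: about 2.3 N of the load has been taken off the wrist, and it grew steadily over the last 2 mm. Next I tip about the bead in stages.

```bash
cat >> h.py <<'E'
RIM=RIM+.002*np.array([np.cos(MY),np.sin(MY)])
def tip(p1,n,zr=.1735,over=.0095,y=None):
    p,Rm,s=cur(); o,yy,pt,_=tray_now(); k=np.linspace(pt,p1,n+1)[1:]
    rows(p,Rm,[pour(a,zr,0,over) for a in k],[1]*n,-1)
E
python3 - <<'E'
from h import *
a=pour(-5.9,.1735,0,.0095); p,Rm,s=cur(); print((Rm.T@(a[0]-p)*1e3).round(1))
tip(-22,8)
E
```

```text
[-0.3 -0.5  0.2]
[-1,-0.3,-3.1,-5.6,-0.035,-0.001,-0.001,-1,0,-2.7,-5.7,-0.035,-0,0,-1,0,-2.6,-5.7,-0.035,-0,0,-1,0,-2.6,-5.8,-0.035,-0,0,-1,0,-2.7,-5.7,-0.035,-0,0,-1,0,-2.6,-5.7,-0.036,-0,0,-1,0,-2.6,-5.7,-0.035,-0,0,-1,0.1,-2.6,-5.8,-0.035,-0,0]
```

>>> arm_command:
  moves: [-1,0,-2.6,-5.6,-0.035,0,0,-1,0,-2.7,-5.7,-0.035,0,0,-1,0,-2.6,-5.7,-0.035,0,0,-1,0,-2.6,-5.8,-0.035,0,0,-1,0,-2.7,-5.7,-0.035,0,0,-1,0,-2.6,-5.7,-0.036,0,0,-1,0,-2.6,-5.7,-0.035,0,0,-1,0,-2.6,-5.8,-0.035,0,0]

```text
clock: 12.42
tcp_pos: [0.5332, 0.0225, 0.2962]
orientation: [-0.01, -0.047, 0.98, 0.192]
wrist_force: [0.4, 0.5, -2.5]
finger_gap: 0.0094
grip_force: 78.6
```

```bash
python3 feel.py; python3 look.py;  python3 - <<'E'
from h import *
a=pour(-22,.1735,0,.0095); p,Rm,s=cur(); print((Rm.T@(a[0]-p)*1e3).round(1))
tip(-32,5)
E
```

```text
12.675 [ 0.01 -0.25 -2.7  -0.69 -0.12 -0.01] [0.43 0.56 0.52 0.15 0.04 0.01]
[ 0.5381 -0.0304  0.203 ] -1.475023340390493 -21.9777405052847 12.675 [-0.22 -0.48 -3.54] [-0.86 -0.14 -0.04] 0.009334415424025865
lip in machine (rel rim) [ 10.9  -0.6 169.3]
[-0.3 -0.1 -0.3]
[-1,-0.3,-2.7,-6,-0.035,-0.001,-0.001,-1,0,-2.6,-5.7,-0.035,-0,-0,-1,0,-2.6,-5.7,-0.035,-0,-0,-1,0,-2.6,-5.7,-0.035,-0,-0,-1,0,-2.6,-5.7,-0.035,-0,-0.001]
```

>>> arm_command:
  moves: [-1,0,-0.4,0.9,0,0,0,-1,0,-0.4,0.9,0,0,0]

```text
clock: 12.92
tcp_pos: [0.533, 0.0235, 0.2942]
orientation: [-0.01, -0.048, 0.98, 0.191]
wrist_force: [-0.3, 0.8, -0.4]
finger_gap: 0.009
grip_force: 78.8
```

```bash
python3 feel.py; python3 look.py;  python3 - <<'E'
from h import *
im,d=read_camera('side'); cv2.imwrite('pics/s4.png',cv2.resize(im[120:360,180:480],(750,600)))
tip(-32,5,.1715)
E
```

```text
13.175 [-0.24  0.75 -0.85 -0.48 -0.06 -0.04] [0.18 0.33 0.41 0.06 0.03 0.03]
[ 0.5381 -0.0296  0.2015] -1.4741917030864107 -22.025635585609574 13.175 [ 0.18  0.41 -1.3 ] [-0.5  -0.03 -0.01] 0.009195776054917311
lip in machine (rel rim) [ 10.2  -0.4 167.8]
[-1,-0.3,-3.4,-5.7,-0.035,-0.001,-0.001,-1,0,-2.6,-5.7,-0.035,0,0,-1,0,-2.6,-5.7,-0.034,0,0,-1,0,-2.6,-5.7,-0.035,-0,0,-1,0,-2.6,-5.7,-0.035,-0,0]
```

View pics/s4.png

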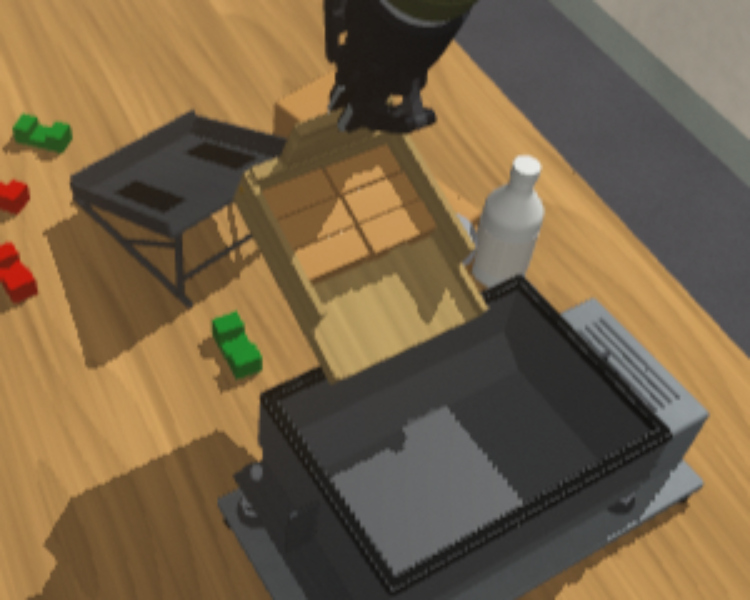

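The bricks have not moved at 22°, and the lip is on the rim with about 3 N. I keep tipping.

>>> arm_command:
  moves: [-1,0,-3,-5.7,-0.035,0,0,-1,0,-2.6,-5.7,-0.035,0,0,-1,0,-2.6,-5.7,-0.035,0,0,-1,0,-2.6,-5.7,-0.035,0,0,-1,0,-2.6,-5.7,-0.035,0,0]

```text
clock: 13.85
tcp_pos: [0.5357, -0.0023, 0.3138]
orientation: [-0.014, -0.046, 0.96, 0.277]
wrist_force: [0.4, -0.5, -1.8]
finger_gap: 0.0093
grip_force: 78.7
```

```bash
python3 feel.py; python3 look.py;  python3 - <<'E'
from h import *
tip(-40,4,.171)
E
```

```text
14.1 [ 0.25 -0.42 -2.45 -1.01 -0.13 -0.02] [0.42 0.51 0.67 0.18 0.01 0.05]
[ 0.5389 -0.0381  0.2128] -1.475521848570867 -32.00333941218308 14.1 [ 0.06 -0.98 -2.86] [-1.24 -0.09 -0.  ] 0.009272542119587585
lip in machine (rel rim) [ 11.6  -0.6 165.1]
[-1,-0.3,-2.3,-5.5,-0.035,-0.001,-0.002,-1,0,-2.7,-5.7,-0.035,-0,0,-1,0.1,-2.6,-5.7,-0.035,-0,0,-1,-0,-2.6,-5.7,-0.035,-0,0]
```

>>> arm_command:
  moves: [-1,0,-0.8,1.3,0,0,0,-1,0,0,0,0,0,0]

```text
clock: 14.35
tcp_pos: [0.5354, -0.0011, 0.3123]
orientation: [-0.014, -0.047, 0.96, 0.275]
wrist_force: [-0.1, -0.7, -1.3]
finger_gap: 0.0091
grip_force: 78.8
```

```bash
python3 feel.py; python3 look.py;  python3 - <<'E'
from h import *
a=pour(-32,.1695,0,.0095); p,Rm,s=cur(); print((Rm.T@(a[0]-p)*1e3).round(1))
im,d=read_camera('side'); cv2.imwrite('pics/s5.png',cv2.resize(im[120:360,180:480],(750,600)))
tip(-40,4,.1695)
E
```

```text
14.6 [-0.1  -0.4  -1.88 -1.08 -0.12 -0.05] [0.15 0.35 0.31 0.03 0.03 0.03]
[ 0.5389 -0.0373  0.2118] -1.4746606964899347 -32.03872443429908 14.6 [ 0.34 -0.24 -1.35] [-1.04 -0.12 -0.02] 0.009124090299039966
lip in machine (rel rim) [ 10.8  -0.5 164.1]
[-0.3 -0.6  0.3]
[-1,-0.3,-3.2,-5.4,-0.035,-0.001,-0.001,-1,0,-2.6,-5.7,-0.034,0,-0,-1,0,-2.6,-5.7,-0.035,0,-0,-1,0,-2.6,-5.7,-0.035,0,-0]
```

View pics/s5.png

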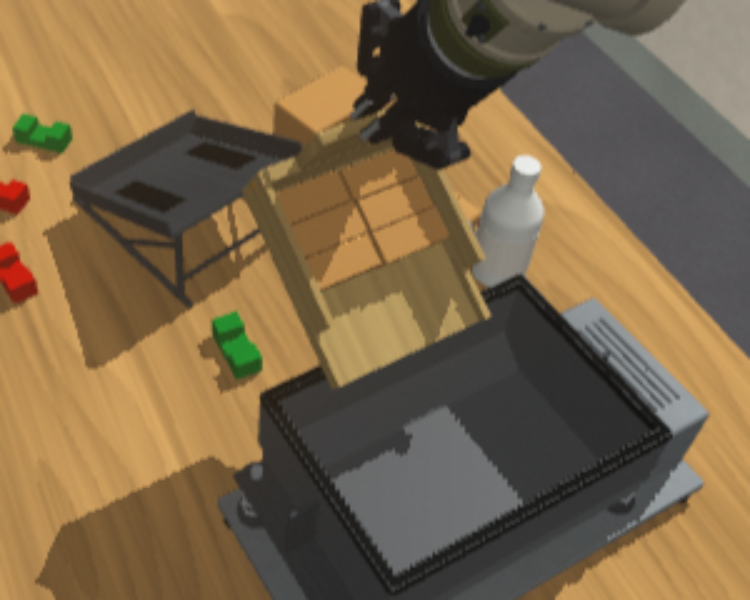

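>>> arm_command:
  moves: [-1,0,-3.5,-4.9,-0.035,0,0,-1,0,-2.8,-5.4,-0.035,0,0,-1,0,-2.6,-5.6,-0.035,0,0,-1,0,-2.6,-5.6,-0.035,0,0]

```text
clock: 15.15
tcp_pos: [0.5379, -0.0241, 0.3232]
orientation: [-0.017, -0.045, 0.938, 0.343]
wrist_force: [0.2, -0.5, -0.1]
finger_gap: 0.0089
grip_force: 79.0
```

```bash
python3 feel.py; python3 look.py;  python3 - <<'E'
from h import *
im,d=read_camera('side'); cv2.imwrite('pics/s6.png',cv2.resize(im[120:360,180:480],(750,600)))
tip(-46,3,.1675)
# brick coloured pixels in tray vs tub: colour at earlier brick px
c=im[120+250*240//600,180+330*300//750]; print(c)
E
```

```text
15.4 [ 0.01 -0.79 -1.04 -1.12 -0.12  0.02] [0.37 0.39 1.27 0.21 0.03 0.02]
[ 0.5397 -0.0457  0.2181] -1.4758025308423608 -40.014723841360784 15.4 [ 0.62 -2.08 -2.14] [-1.55 -0.15  0.  ] 0.009333047123021628
lip in machine (rel rim) [ 11.8  -0.6 160.2]
[-1,-0.3,-2.5,-5.1,-0.035,-0.001,-0.001,-1,0,-2.6,-5.7,-0.035,-0,-0,-1,0,-2.6,-5.7,-0.035,-0,-0]
[ 64 103 124]
```

View pics/s6.png

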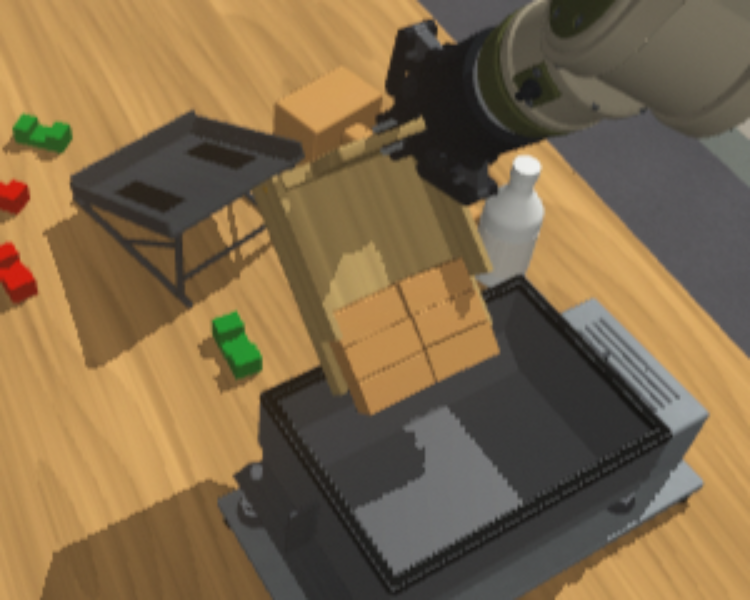

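At 40° all six bricks are sliding as a block, with the front pair just crossing the rim at (360–495, 330–410). I hold here.

>>> arm_command:
  moves: [-1,0,-0.3,0.3,0,0,0,-1,0,-0.3,0.3,0,0,0,-1,0,0,0,0,0,0,-1,0,0,0,0,0,0,-1,0,0,0,0,0,0,-1,0,0,0,0,0,0]

```text
clock: 16.2
tcp_pos: [0.5377, -0.0232, 0.3225]
orientation: [-0.017, -0.045, 0.938, 0.342]
wrist_force: [-0.2, -0.7, 0.2]
finger_gap: 0.0093
grip_force: 79.2
```

```bash
python3 feel.py; python3 look.py;  python3 - <<'E'
from h import *
im,d=read_camera('side'); cv2.imwrite('pics/s7.png',cv2.resize(im[120:360,180:480],(750,600)))
E
```

```text
16.45 [ 0.19 -1.08  0.3  -0.94 -0.08 -0.01] [0.54 0.5  0.59 0.03 0.01 0.01]
[ 0.5396 -0.045   0.2178] -1.475428555538981 -40.06977355918886 16.45 [-0.62 -0.22  0.41] [-0.91 -0.11  0.01] 0.00922529947900038
lip in machine (rel rim) [ 11.   -0.5 159.9]
```

View pics/s7.png

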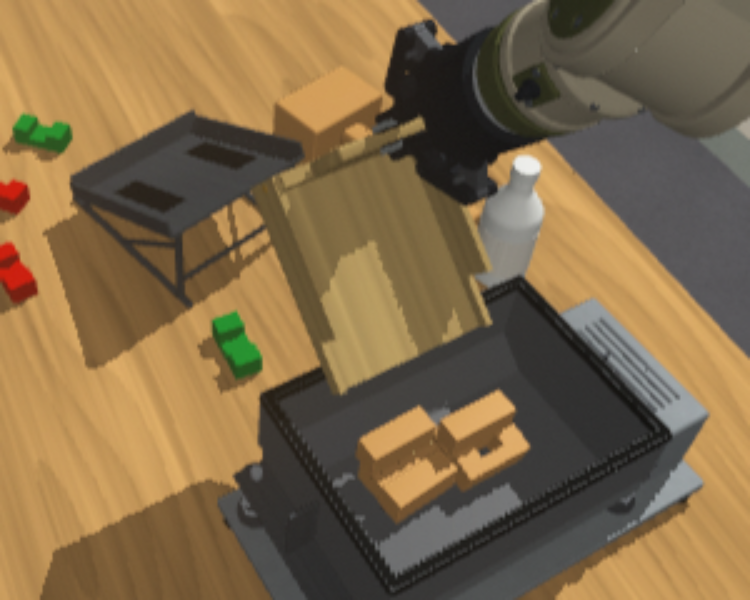

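The tray is empty. Four bricks are plainly visible in the tub at (360–525, 390–520), and the other two must lie beneath them or behind the lip. I'm lifting off and going back to the stand.

```bash
python3 - <<'E'
from h import *
p,Rm,s=cur()
o,y,pt,_=tray_now()
Rt=trayR(y,pt)
a=tcp_of(o+[0,.003,.02],MY,pt); b=tcp_of([.53,.01,.275],MY,-12)
p,Rm=rows(p,Rm,[a,b],[2,6],-1)
c=tcp_of(SEATED+[0,0,.14],SY,16); p,Rm=rows(p,Rm,[c],[12],-1,1)
e=tcp_of(SEATED+trayR(SY,24)@[.004,0,.03],SY,24); rows(p,Rm,[e],[6],-1)
E
```

```text
[-1,-0,7.6,-6.7,0,-0,-0.001,-1,-0.1,7.6,-6.7,0,-0.001,-0,-1,0.8,14.2,8.8,0.082,0,-0,-1,0.7,14.9,7.6,0.081,0,-0,-1,0.8,15.5,6.3,0.082,0,-0,-1,0.7,15.9,5.1,0.082,0,-0,-1,0.8,16.3,3.8,0.081,0,-0,-1,0.8,16.6,2.4,0.082,0,-0.001]
[-1,0.9,4.7,3.1,0.01,-0,-0.004,-1,2.5,13.2,8.4,0.026,-0.001,-0.012,-1,3.6,20.3,12.2,0.04,-0,-0.018,-1,4,26,14.3,0.05,-0.001,-0.022,-1,3.9,30.5,14.7,0.057,-0.001,-0.026,-1,3.2,33.1,13.7,0.06,-0.001,-0.027,-1,2.4,34,11.7,0.061,-0.001,-0.027,-1,1.4,32.8,9,0.056,-0,-0.025,-1,0.5,29.3,6.3,0.051,-0.001,-0.022,-1,-0.1,23.6,3.9,0.04,-0.001,-0.018,-1,-0.4,15.7,1.9,0.026,-0,-0.012,-1,-0.2,5.7,0.6,0.01,-0,-0.004]
[-1,-0,7.9,19.4,0.023,-0,-0,-1,-0,8.3,19.3,0.023,-0,-0,-1,-0,8.7,19,0.024,-0,-0,-1,-0,9.3,18.9,0.023,-0,-0,-1,-0,9.6,18.6,0.023,-0,-0,-1,-0,10.1,18.4,0.023,-0,-0]
```

>>> arm_command:
  moves: [-1,0,7.6,-6.7,0,0,0,-1,0,7.6,-6.7,0,0,0,-1,0.8,14.2,8.8,0.082,0,0,-1,0.7,14.9,7.6,0.081,0,0,-1,0.8,15.5,6.3,0.082,0,0,-1,0.7,15.9,5.1,0.082,0,0,-1,0.8,16.3,3.8,0.081,0,0,-1,0.8,16.6,2.4,0.082,0,-0.001]

```text
clock: 17.5
tcp_pos: [0.5227, 0.079, 0.3581]
orientation: [-0.005, -0.048, 0.993, 0.103]
wrist_force: [0.3, 0.5, -1.9]
finger_gap: 0.0094
grip_force: 78.8
```

>>> arm_command:
  moves: [-1,0.9,4.7,3.1,0.01,0,-0.004,-1,2.5,13.2,8.4,0.026,-0.001,-0.012,-1,3.6,20.3,12.2,0.04,0,-0.018,-1,4,26,14.3,0.05,-0.001,-0.022,-1,3.9,30.5,14.7,0.057,-0.001,-0.026,-1,3.2,33.1,13.7,0.06,-0.001,-0.027]

```text
clock: 18.25
tcp_pos: [0.4864, 0.2092, 0.3044]
orientation: [0.007, -0.102, 0.995, -0.017]
wrist_force: [0.6, -0.1, -0.9]
finger_gap: 0.0094
grip_force: 78.8
```

>>> arm_command:
  moves: [-1,2.4,34,11.7,0.061,-0.001,-0.027,-1,1.4,32.8,9,0.056,0,-0.025,-1,0.5,29.3,6.3,0.051,-0.001,-0.022,-1,0,23.6,3.9,0.04,-0.001,-0.018,-1,-0.4,15.7,1.9,0.026,0,-0.012,-1,-0.2,5.7,0.6,0.01,0,-0.004,-1,0,0,0,0,0,0]

```text
clock: 19.12
tcp_pos: [0.4504, 0.3396, 0.2528]
orientation: [0.02, -0.154, 0.978, -0.138]
wrist_force: [0.2, -0.3, -1.3]
finger_gap: 0.0089
grip_force: 78.8
```

```bash
python3 look.py; python3 - <<'E'
from h import *
im,d,P=cloud('side'); cv2.imwrite('pics/s8.png',cv2.resize(im[120:360,180:480],(750,600)))
o,y,pt,s=tray_now()
q=(P-o)@trayR(y,pt); q=q[d>0]
m=(abs(q[:,1])<.06)&(q[:,0]>-.06)&(q[:,0]<.085)&(abs(q[:,2])<.025); print('floor fit (.006)',np.polyfit(q[m][:,0],q[m][:,2],1), np.percentile(q[m][:,2],[5,50,95]))
m=(q[:,0]>-.06)&(q[:,0]<.04)&(q[:,2]>.044)&(q[:,2]<.06)&(abs(q[:,1])>.06)&(abs(q[:,1])<.09)
for sg in (1,-1):
  w=q[m&(q[:,1]*sg>0)]
  if len(w)>30: print('wall',sg,len(w),np.median(w,0).round(4),np.polyfit(w[:,0],w[:,1],1).round(3))
p,Rm,s=cur(); e=tcp_of(SEATED+trayR(SY,24)@[.004,0,.03],SY,24); p,Rm=rows(p,Rm,[e],[6],-1)
f=tcp_of(SEATED+trayR(SY,24)@[.001,0,.004],SY,24);rows(p,Rm,[f],[6],-1)
E
```

```text
[0.4807 0.2454 0.2125] -1.257816498163724 16.01122014158182 19.125 [ 0.2  -0.34 -1.29] [0.46 0.1  0.02] 0.008943370344063574
lip in machine (rel rim) [-268.1  -12.4  237.4]
floor fit (.006) [-0.00539867  0.00148227] [-0.00011     0.00136943  0.00282489]
wall 1 56 [-0.0094  0.0698  0.046 ] [0.014 0.071]
wall -1 65 [-0.0082 -0.0756  0.0466] [ 0.004 -0.075]
[-1,-0.1,8,19.4,0.023,-0,-0,-1,-0,8.4,19.3,0.024,-0.001,-0,-1,-0,8.9,19.1,0.023,-0,-0,-1,-0.1,9.3,18.8,0.023,-0,-0,-1,0,9.8,18.6,0.023,-0.001,-0.001,-1,-0,10.1,18.4,0.024,-0,0]
[-1,-0,0.5,4.3,-0,-0,0,-1,-0,0.5,4.4,-0,-0,0,-1,-0,0.5,4.3,-0,-0,0,-1,-0,0.5,4.3,-0,-0,0,-1,-0,0.5,4.4,-0,-0,0,-1,-0,0.6,4.3,-0,-0,0]
```

View pics/s8.png

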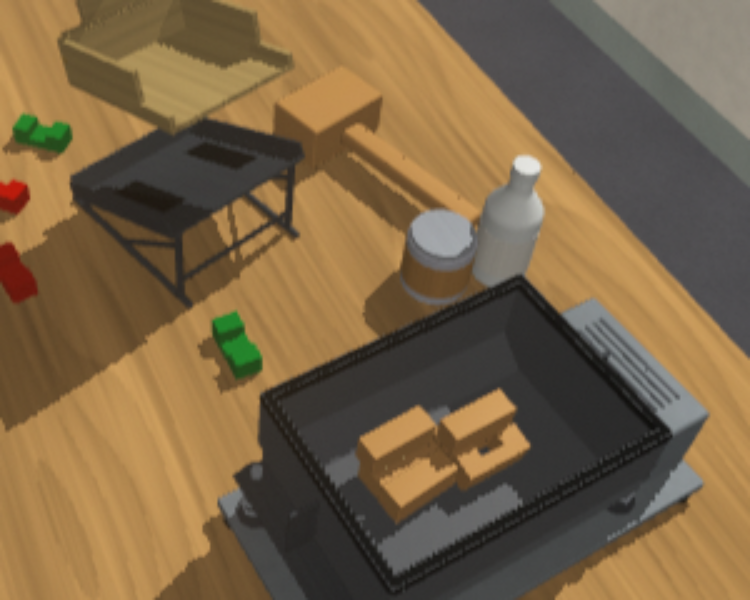

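The tub holds the bricks, the tray is empty above the stand, and the tin, bottle and mallet have not moved. I'm lowering the tray into the stand.

>>> arm_command:
  moves: [-1,0,8,19.4,0.023,0,0,-1,0,8.4,19.3,0.024,0,0,-1,0,8.9,19.1,0.023,0,0,-1,0,9.3,18.8,0.023,0,0,-1,0,9.8,18.6,0.023,0,0,-1,0,10.1,18.4,0.024,0,0,-1,0,0.5,4.3,0,0,0,-1,0,0.5,4.3,0,0,0]

```text
clock: 20.18
tcp_pos: [0.4468, 0.3506, 0.1194]
orientation: [0.032, -0.152, 0.966, -0.206]
wrist_force: [-0.1, -0.2, -2.0]
finger_gap: 0.0089
grip_force: 78.8
```

>>> arm_command:
  moves: [-1,0,0.3,4,0,0,0,-1,0,0.3,3,0,0,0,-1,0,0.3,3,0,0,0,-1,0,0.3,2,0,0,0,-1,0,0,0,0,0,0,-1,0,0,0,0,0,0]

```text
clock: 20.92
tcp_pos: [0.4477, 0.347, 0.108]
orientation: [0.032, -0.152, 0.966, -0.206]
wrist_force: [-0.5, -0.8, -1.8]
finger_gap: 0.0095
grip_force: 78.8
```

```bash
python3 feel.py; python3 look.py; python3 - <<'E'
from h import *
o,y,pt,s=tray_now(); print('rel seated mm',(trayR(SY,24).T@(o-SEATED)*1e3).round(1))
E
```

```text
21.175 [-0.31 -0.23 -1.95  0.65  0.21  0.01] [0.32 0.4  0.44 0.03 0.02 0.03]
[0.4795 0.2484 0.0819] -1.2575082749323383 24.028285294257028 21.175 [ 0.56  0.15 -1.59] [0.65 0.17 0.01] 0.009425176551579909
lip in machine (rel rim) [-275.4  -14.1  118.6]
rel seated mm [ 1.2 -0.6  9.6]
```

>>> arm_command:
  moves: [-1,0,0,2,0,0,0,-1,0,0,2,0,0,0,-1,0,0,1,0,0,0,-1,0,0,1,0,0,0,-1,0,0,0,0,0,0,-1,0,0,0,0,0,0]

```text
clock: 21.92
tcp_pos: [0.4484, 0.3446, 0.1025]
orientation: [0.032, -0.152, 0.966, -0.206]
wrist_force: [-0.0, 0.6, -1.4]
finger_gap: 0.0093
grip_force: 78.8
```

```bash
python3 feel.py
```

```text
22.175 [ 0.15  0.14 -1.94  0.64  0.18 -0.02] [0.24 0.43 0.53 0.02 0.02 0.04]
```

>>> arm_command:
  moves: [-1,0,0,1,0,0,0,-1,0,0,1,0,0,0,-1,0,0,0,0,0,0]

```text
clock: 22.55
tcp_pos: [0.4486, 0.3437, 0.1005]
orientation: [0.031, -0.152, 0.966, -0.206]
wrist_force: [0.3, -0.0, -2.5]
finger_gap: 0.009
grip_force: 78.8
```

```bash
python3 feel.py
```

```text
22.8 [ 0.05 -0.05 -2.04  0.62  0.21 -0.  ] [0.67 0.3  0.27 0.02 0.01 0.03]
```

>>> arm_command:
  moves: [-1,0,0,1,0,0,0,-1,0,0,0,0,0,0]

```text
clock: 23.05
tcp_pos: [0.4488, 0.3434, 0.0997]
orientation: [0.032, -0.152, 0.966, -0.206]
wrist_force: [-0.5, -0.2, -2.1]
finger_gap: 0.0093
grip_force: 78.9
```

```bash
python3 feel.py; python3 - <<'E'
from h import *
o,y,pt,s=tray_now(); print('rel seated mm',(trayR(SY,24).T@(o-SEATED)*1e3).round(1))
E
```

```text
23.3 [-0.54  0.16 -1.35  0.62  0.18 -0.02] [0.32 0.33 0.47 0.02 0.03 0.03]
rel seated mm [ 1.2 -0.6  0.5]
```

>>> arm_command:
  moves: [-1,0,0,1,0,0,0,-1,0,0,0,0,0,0]

```text
clock: 23.55
tcp_pos: [0.4489, 0.3433, 0.0994]
orientation: [0.032, -0.152, 0.966, -0.205]
wrist_force: [-1.8, 1.9, 3.7]
finger_gap: 0.009
grip_force: 79.5
```

```bash
python3 feel.py
```

```text
23.8 [-2.58  2.01  4.79  0.46  0.52 -0.16] [0.44 0.51 0.99 0.04 0.06 0.04]
```

>>> arm_command:
  moves: [-1,0,1,0.2,0,0,0,-1,0,1,0.2,0,0,0,-1,0,0,0,0,0,0]

```text
clock: 24.18
tcp_pos: [0.4486, 0.3445, 0.0989]
orientation: [0.032, -0.152, 0.966, -0.206]
wrist_force: [-3.0, 2.4, 9.2]
finger_gap: 0.0092
grip_force: 80.1
```

```bash
python3 feel.py; python3 - <<'E'
from h import *
o,y,pt,s=tray_now(); print('rel seated mm',(trayR(SY,24).T@(o-SEATED)*1e3).round(1)); print('F tray',(trayR(SY,24).T@s['wrist_force']).round(1))
E
```

```text
24.425 [-3.37  1.53  8.63 -0.17  0.5  -0.24] [0.53 0.52 0.39 0.05 0.01 0.03]
rel seated mm [-0.1 -0.4  0.2]
F tray [ 1.1 -2.9  8.4]
```

>>> arm_command:
  moves: [-1,0,1,-0.6,0,0,0,-1,0,1,0,0,0,0,-1,0,0,0,0,0,0]

```text
clock: 24.8
tcp_pos: [0.4482, 0.3459, 0.0983]
orientation: [0.032, -0.152, 0.966, -0.207]
wrist_force: [-1.8, 0.2, 6.1]
finger_gap: 0.0096
grip_force: 79.9
```

```bash
cat > f2.py <<'E'
from h import *
F=[]
for i in range(4): F.append(get_state()['wrist_force']); read_camera('wrist')
o,y,pt,s=tray_now(); print(s['clock'],'rel seated mm',(trayR(SY,24).T@(o-SEATED)*1e3).round(1)); print('F tray',(trayR(SY,24).T@np.mean(F,0)).round(1))
E
python3 f2.py
```

```text
25.0 rel seated mm [-1.6 -0.4  0.4]
F tray [ 2.4 -2.1  6.4]
```

>>> arm_command:
  moves: [-1,0,1,0,0,0,0,-1,0,0,0,0,0,0]

```text
clock: 25.25
tcp_pos: [0.448, 0.3465, 0.098]
orientation: [0.032, -0.152, 0.966, -0.207]
wrist_force: [-1.2, 0.2, 7.9]
finger_gap: 0.0093
grip_force: 79.9
```

```bash
python3 f2.py
```

```text
25.45 rel seated mm [-2.3 -0.4  0.4]
F tray [ 3.1 -1.5  7.1]
```

>>> arm_command:
  moves: [-1,0,1,0,0,0,0,-1,0,0,0,0,0,0]

```text
clock: 25.7
tcp_pos: [0.4479, 0.3472, 0.0977]
orientation: [0.032, -0.152, 0.966, -0.207]
wrist_force: [-2.3, -0.9, 8.3]
finger_gap: 0.0091
grip_force: 80.0
```

```bash
python3 f2.py
```

```text
25.9 rel seated mm [-3.  -0.3  0.5]
F tray [ 3.7 -2.3  7.3]
```

>>> arm_command:
  moves: [-1,0,1,0,0,0,0,-1,0,0,0,0,0,0]

```text
clock: 26.15
tcp_pos: [0.4478, 0.3481, 0.0973]
orientation: [0.033, -0.152, 0.966, -0.207]
wrist_force: [-1.0, -0.8, 8.3]
finger_gap: 0.0094
grip_force: 80.0
```

```bash
python3 f2.py
```

```text
26.35 rel seated mm [-3.9 -0.1  0.5]
F tray [ 3.8 -1.3  6.9]
```

```bash
cat > chk.py <<'E'
import fit
from h import *
from fit import *
P=[]
for n in ['scene','side']:
    im,d,p=cloud(n); P.append(p[d>0])
for nm,Cs in [('both',np.vstack(P)),('scene',P[0]),('side',P[1])]:
    tp0=Cs[(np.linalg.norm(Cs[:,:2]-[.47,.27],axis=1)<.18)&(Cs[:,2]>.05)&(Cs[:,2]<.2)]
    v=np.array([.4797,.2449,-1.2578,.072])
    for g in [.015,.01,.007]:
        q=mkt(v,tp0); m=(abs(sdf(q,tray))<g)&(q[:,2]>.003)&(q[:,2]<.06)
        v,a,b=fit.fit(tp0[m],tray,v,mkt,3000)
    q=mkt(v,tp0); s=(abs(q[:,1])<.06)&(abs(q[:,0])<.07)&(abs(q[:,2]-.006)<.01); s2=q[s]
    A=np.c_[s2[:,:2],np.ones(len(s2))]; co=np.linalg.lstsq(A,s2[:,2],rcond=None)[0] if len(s2)>50 else 0
    print(nm,v.round(4),a.round(2),b.round(2),'rel SEAT mm',(trayR(SY,24).T@(v[[0,1,3]]-SEAT)*1e3).round(1),'floor plane',np.round(co,4))
E
python3 chk.py
```

```text
Traceback (most recent call last):
  File "chk.py", line 12, in <module>
    v,a,b=fit.fit(tp0[m],tray,v,mkt,3000)
          ^^^^^^^
AttributeError: 'function' object has no attribute 'fit'
```

```bash
sed -i 's/fit\.fit(/fit(/;s/^import fit$//' chk.py; python3 chk.py
```

```text
both [ 0.4783  0.2491 -1.2612  0.0759] 1.02 0.98 rel SEAT mm [-2.4 -0.   5.4] floor plane [ 0.0377 -0.0013  0.0039]
scene [ 0.4782  0.2494 -1.2592  0.0762] 0.99 0.98 rel SEAT mm [-2.7  0.   5.8] floor plane [0.0391 0.0026 0.004 ]
side [ 0.4788  0.2474 -1.2616  0.0736] 0.99 0.98 rel SEAT mm [-1.8 -0.1  2.5] floor plane [0.0421 0.0001 0.0043]
```

The tray is against the stop, but my push at the grip has cocked its lip up by about 2°. I relax the push and then release.

>>> arm_command:
  moves: [-1,0,-1,0,0,0,0,-1,0,-1,0,0,0,0,-1,0,0,0,0,0,0]

```text
clock: 26.92
tcp_pos: [0.4482, 0.3467, 0.098]
orientation: [0.032, -0.152, 0.966, -0.207]
wrist_force: [-1.8, 0.2, 7.1]
finger_gap: 0.0093
grip_force: 79.8
```

```bash
python3 f2.py; python3 chk.py
```

```text
27.125 rel seated mm [-2.5 -0.2  0.3]
F tray [ 2.8 -0.9  6.6]
both [ 0.4788  0.2477 -1.2607  0.0745] 0.92 0.98 rel SEAT mm [-1.6 -0.   3.5] floor plane [ 0.0237 -0.0042  0.0045]
scene [ 0.4787  0.2479 -1.2599  0.0743] 0.98 0.99 rel SEAT mm [-2.   0.   3.4] floor plane [ 0.0256 -0.0004  0.0051]
side [ 0.4792  0.2459 -1.2621  0.0718] 0.93 0.99 rel SEAT mm [-1.1 -0.2  0.3] floor plane [ 0.0268 -0.0007  0.0053]
```

>>> arm_command:
  moves: [-1,0,-1,0,0,0,0,-1,0,0,0,0,0,0,-0.3,0,0,0,0,0,0,-0.3,0,0,0,0,0,0,0.2,0,0,0,0,0,0,0.2,0,0,0,0,0,0]

```text
clock: 27.98
tcp_pos: [0.4477, 0.3465, 0.0971]
orientation: [0.031, -0.152, 0.966, -0.206]
wrist_force: [-0.0, -0.0, 0.2]
finger_gap: 0.0512
grip_force: 0.0
```

```bash
python3 f2.py; python3 chk.py
```

```text
28.175 rel seated mm [-2.8 -0.7 -0.3]
F tray [0.2 0.1 0.2]
both [ 0.4793  0.2465 -1.2579  0.0713] 0.98 0.99 rel SEAT mm [-1.8  0.1  0.1] floor plane [-0.0041 -0.0035  0.0057]
scene [ 0.4792  0.2471 -1.2567  0.0715] 0.84 0.99 rel SEAT mm [-2.2  0.2  0.5] floor plane [-0.0023  0.      0.0058]
side [ 0.4796  0.245  -1.259   0.0691] 0.71 0.99 rel SEAT mm [-1.3 -0.  -2.6] floor plane [0.0007 0.0008 0.0059]
```

>>> arm_command:
  moves: [0.6,0,0,-8,0,0,0,0.6,0,0,-16,0,0,0,0.6,0,0,-25,0,0,0,0.6,0,0,-35,0,0,0,0.6,0,0,-40,0,0,0,0.6,0,0,0,0,0,0]

```text
clock: 29.02
tcp_pos: [0.4332, 0.397, 0.2141]
orientation: [0.034, -0.153, 0.966, -0.204]
wrist_force: [-0.1, -0.4, 0.2]
finger_gap: 0.0683
grip_force: 0.0
```

```bash
python3 chk.py; python3 - <<'E'
from h import *
Rm=trayR(MY,0); pts=[]
for n in ['scene','side']:
    im,d,P=cloud(n); z=np.load(n+'.npz'); 
    dz=(abs(d-z['d'])>.012)&(d>0)&(z['d']>0)
    k,lab,st,ce=cv2.connectedComponentsWithStats(cv2.morphologyEx(dz.astype(np.uint8),cv2.MORPH_OPEN,np.ones((3,3))))
    for i in range(1,k):
        if st[i,4]>25: print(n,st[i],np.median(P[lab==i],0).round(3))
    q=(P-np.array([*MC,0]))@Rm
    b=im.astype(int); br=(d>0)&(abs(q[:,:,0])<.084)&(abs(q[:,:,1])<.124)&(q[:,:,2]<.165)&(b[:,:,2]>b[:,:,0]+25)
    pts.append(q[br])
q=np.vstack(pts)*1e3
H,_,_=np.histogram2d(q[:,0],q[:,1],[np.arange(-90,91,15),np.arange(-90,91,15)])
from scipy.stats import binned_statistic_2d as B
print(np.nan_to_num(B(q[:,0],q[:,1],q[:,2],lambda a:np.percentile(a,90) if len(a)>4 else 0,[np.arange(-90,91,15),np.arange(-90,91,15)])[0]).astype(int))
E
```

```text
both [ 0.4792  0.2467 -1.2584  0.0714] 0.99 0.99 rel SEAT mm [-1.9  0.1  0.2] floor plane [-0.0024 -0.0033  0.0056]
scene [ 0.4791  0.2471 -1.2581  0.0716] 0.85 1.0 rel SEAT mm [-2.2  0.1  0.6] floor plane [-0.0006  0.0009  0.0058]
side [ 0.4797  0.2451 -1.2583  0.0691] 0.72 0.99 rel SEAT mm [-1.4  0.  -2.6] floor plane [ 0.0008 -0.0013  0.006 ]
scene [341   0   5   9  40] [-0.159 -0.244  0.002]
scene [349   0  36  35 717] [ 0.08  -0.005  0.222]
scene [ 414    0  112   29 2578] [-0.055  0.153  0.248]
scene [348  14   5   9  33] [ 0.111 -0.031  0.227]
scene [ 418   98  142  136 8039] [0.43  0.474 0.408]
scene [ 133  105   62   47 1265] [ 0.565 -0.164  0.121]
scene [ 320  199   57   68 2229] [0.454 0.276 0.063]
side [   0    0   16  250 2516] [0.005 0.22  0.411]
side [  47    0   72  113 3284] [ 0.157  1.945 -0.203]
side [ 149    0   72  109 3212] [0.405 0.453 0.398]
side [226 168  46  29 665] [0.488 0.303 0.057]
side [ 77 254  41  40 652] [ 0.069  0.198 -0.001]
side [ 323  277   68   49 1885] [ 0.542 -0.183  0.106]
side [  40  296   62   41 1345] [ 0.036 -0.094  0.253]
side [  0 300  17  19 192] [-0.156  0.142 -0.001]
[[  0   0   0   0   0   0   0   0   0   0   0   0]
 [  0   0   0   0  84   0  84   0   0   0   0   0]
 [  0   0   0   0 130 128   0  77   0  77  77  77]
 [  0 129 130 131 131 130 103 104 104 103   0   0]
 [  0 129 129 129 130 129 129 130 130 130 128   0]
 [  0 103 105 106 105 106 129 130 130 130 128  76]
 [  0 105 106 105 106 104 121 120 126 113 109   0]
 [  0 104 104 104  96   0 105 106 107 106 105   0]
 [  0   0   0   0   0   0   0   0   0   0   0   0]
 [  0   0   0   0   0   0   0   0   0   0   0   0]
 [  0   0   0   0   0   0   0   0   0   0   0   0]
 [  0   0   0   0   0   0   0   0   0   0   0   0]]
```

```bash
python3 -c "from workcell import *; print(hand_in())"
```

```text
the job is handed in; nothing more can be done
None
```

The job is handed in with about 29 s on the clock: the bricks slid into the tub, and the empty tray is back in the stand, flat on the deck, against the stop and released; two of the six bricks are hidden under the others, and I count them as in the tub because the tray is empty and no stray showed on the bench.

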